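# Close the cigar mould

### The arm

A 6-joint arm with a two-finger parallel gripper is mounted at the origin on the work surface. World frame = base frame: x ahead of the robot, y to its left, z up, the work surface at z = 0. Lengths are in mm, angles in rad, forces in N, time in s.
With the tool pointing down it reaches from about 350 to 975 mm from the base axis. Payload 7.1 kg.
Tool frame: the origin (TCP) lies at the very end of the fingers, on their centre line; the grasp point (between the pads) lies 19 mm behind it; z points along the fingers, x is the direction in which the jaws open and shut, and the axes are right-handed (so a half turn about z gives the same grasp; the last joint's range is limited). The gripper opens to 88 mm and grips with 3 to 60 N. Pads are 20 mm wide; open, the fingers measure 115 mm over their backs; the gripper's body (75 mm by 178 mm) begins 61 mm behind the grasp point.
Start: joints at [1.209, 0.423, 1.63, -0, 1.089, -0.019], TCP at [210.046, 588.63, 222.675] pointing down, gripper open.
Joint ranges: [-3, 3], [-0.9, 2.11], [0.09, 2.58], [-1.31, 4.45], [0.11, 2.69], [-2.54, 2.54]. Speed limits (rad/s): [2.39, 2.39, 3.01, 3.14, 3.14, 3.14].

### API

Orientations are given as a rotation vector (axis times angle).
In Python, from workcell import * gives the robot as it stands.
- The arm moves only by the tool arm_command, never from a script. Its argument "increments" is a list of rows, each a list of 2 entries, a list of its own where there are three numbers: the shift along the tool's x, y, z in cm, then the turn about the tool's z in degrees. In form: [[[dx, dy, dz], turn], ...]. A call has 1 to 20 rows; each row shifts and turns the pose as measured when the row begins, along the tool's axes as they then stand; what a row does not reach is not made up. A row lasts 1/10 s, in which the tool goes at most 50 mm and 8.59 degrees, less where a joint would pass 70% of its speed; a pose out of reach is approached as far as the arm can. A call is refused whole if a number of a shift passes 5 or a number of a turn 8.59, either way. A call with a gripper value outside its range is refused whole. "gripper" is the opening, from 0 (shut) to 1 (fully open), set as the call begins (left out, the last holds). The fingers move at their own pace and stop on an object; the grip force is fixed at half the most. Time passes only in rows, so rows that do not move let the fingers close. It gives the time, the measured TCP pose, the force and the opening at its end, in the units of the state.
- get_obs(): the state, without advancing time (a new reading comes with each control period).
- get_image(name): name is "scene" or "top" or "wrist"; returns the picture (400x640x3 uint8, red, green, blue); there is no depth.
- camera_params(name): a dict with "K" (3x3 intrinsics, pixels), "rvec" (rotation vector, rad) and "tvec" (3), from world to camera coordinates, as OpenCV has them; the wrist camera has in their place "T_tool_cam" (4x4, takes a point from camera to tool coordinates, whose origin is the TCP and whose axes are the tool frame's). Camera axes: x right, y down, z forward; pixel columns grow to the right and rows downward; lengths in mm; the calibration is good to about 2 mm. The wrist camera is an equidistant fisheye: a pixel r from the principal point sees the ray r / f radians off the axis. A picture is of the moment at which its call begins: read the wrist's pose just before it. camera_params takes no time and is no camera call.
- close_job(): hands the job in, once; it reports no verdict.
The state is a dict: "t": time; "qpos": joint angles; "qvel": joint speeds; "joint_torque": joint torques, N m; "ee_pos": TCP position; "orientation": TCP orientation; "ft_force": force on the tool from outside, world axes, zero at the start; "moment": the same for the moment, N m; "width": finger opening in mm.
Only numpy, scipy, OpenCV 4.12 (cv2) and the standard library are available. Lean on these libraries where they do the work, as an engineer would, in place of code of your own. Each camera call takes 0.05 s, during which the arm holds its last target.

### The job

Somebody left a wooden strip lying on the open lower half of the cigar mould. Lay the strip flat in the shallow wooden tray, then close the mould: gently set the matching upper half, the long one of the same length as the lower half, squarely on top, edges in line, and let go.

Things in the scene. Friction and masses are not known exactly. Their poses are not given: they have to be found in the camera images.
- lower_half: Lower half of the mould: a black plastic block fixed to the table, 110 mm along its x, 180 mm along its y (long side), 32 mm high, with eight open slots running along x, parted by thin walls whose tops are all level at 32 mm. Origin at the centre of its underside; z up.
- strip: The obstacle: a loose square wooden strip lying across the walls of the lower half, 130 mm along its x, 26 mm along y, 26 mm high, about 70 g. Origin at the centre of its underside; z up. (A shorter strip, 85 mm long, lies directly on the table and is not part of the job.)
- strip_mid (a point): The centre of the wooden strip, 13 mm above the underside's centre; its axes are the strip's.
- upper_half: The matching upper half, loose, lying on the table: black plastic plate 110 mm along its x, 180 mm along its y, 26 mm thick, about 0.4 kg, flat underneath. An aluminium grip rib stands on the middle of the plate, 24 mm wide (x), 100 mm long (y) and 36 mm high, so that its top is 62 mm above the underside. Origin at the centre of the underside; z up. It fits either way round. (A similar but only 116 mm long upper half beyond the lower half belongs to another mould.)
- tray: Shallow dark wooden tray fixed to the table, outside 130 mm along its x and 210 mm along its y, inside 120 by 200 mm, floor 5 mm thick, rim 5 mm thick and 14 mm high above the table. Origin at the centre of its underside; z up. It lies on one side of the lower half and the upper half on the other; which is left and which is right varies.
Not all that is in view belongs to the job. Leave any orange or yellow look-alike of the upper_half alone.

How it is judged:
By the outcome, as a careful person would: the job done as asked, in the order asked, and still so for the second after the job is handed in, with the robot touching nothing.
It also fails if it takes over 69 s, if anything falls off the work surface, if the arm or the gripper's body presses on something with over 40 N, if the wrist force passes 120 N, or if a joint passes its speed limit or range.

## Working session

There is one attempt and no reset: what is moved stays moved. The work goes in short steps, Python scripts to look and compute and a tool call to move; the robot and the scene stay as the last step left them, time stands still between calls to the robot, and variables do not carry over. Pictures are saved under pics/ and viewed, and the job is handed in when it is done.

Besides the shell and the picture viewer there is one more tool, called after "Call:" as name([rows], argument=value, ...), one row to a line, values as JSON. arm_command: Moves the arm, as the interface text tells. Its arguments: {"type":"object","properties":{"increments":{"type":"array","items":{"type":"array"}},"gripper":{"type":"number"}},"required":["increments"]}

```bash
mkdir -p pics; ls; python3 - <<'E'
from workcell import *
import cv2
o=get_obs();print({k:o[k] for k in('t','ee_pos','orientation','ft_force','width')})
for n in('scene','top'):
    cv2.imwrite(f'pics/{n}0.png',cv2.cvtColor(get_image(n),cv2.COLOR_RGB2BGR));p=camera_params(n);print(n,p)
print(camera_params('wrist'))
E
```

```text
pics
{'t': 0.0, 'ee_pos': array([209.85533844, 588.09485559, 221.8796671 ]), 'orientation': array([ 2.56703267e+00,  1.80947193e+00, -2.05178820e-03]), 'ft_force': array([-0.70902025,  0.90404747, -0.58674244]), 'width': 87.61412274001506}
scene {'K': array([[506.08423838,   0.        , 333.25285297],
       [  0.        , 506.08423838, 199.20304976],
       [  0.        ,   0.        ,   1.        ]]), 'rvec': array([ 1.01691724,  2.33475542, -1.10126911]), 'tvec': array([ 352.78513601, -100.06346208, 1918.13674215])}
top {'K': array([[365.37315971,   0.        , 318.71530655],
       [  0.        , 365.37315971, 192.57727201],
       [  0.        ,   0.        ,   1.        ]]), 'rvec': array([ 2.11189197, -2.15095983,  0.12361359]), 'tvec': array([-92.99553032, 412.79122157, 961.13360035])}
{'K': array([[309.70691629,   0.        , 322.52595266],
       [  0.        , 309.70691629, 200.51203566],
       [  0.        ,   0.        ,   1.        ]]), 'T_tool_cam': array([[ 9.99999158e-01,  1.27485801e-03, -2.44029478e-04,
        -7.61961593e-01],
       [-1.14531542e-03,  9.55099502e-01,  2.96283023e-01,
        -8.10278210e+01],
       [ 6.10791218e-04, -2.96282494e-01,  9.55100157e-01,
        -1.61728727e+02],
       [ 0.00000000e+00,  0.00000000e+00,  0.00000000e+00,
         1.00000000e+00]])}
```

View pics/top0.png

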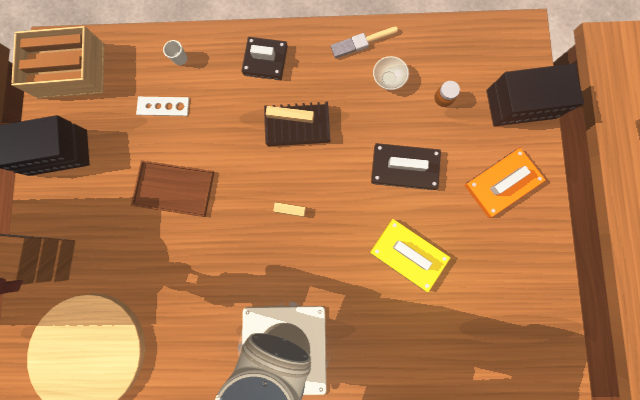

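View pics/scene0.png

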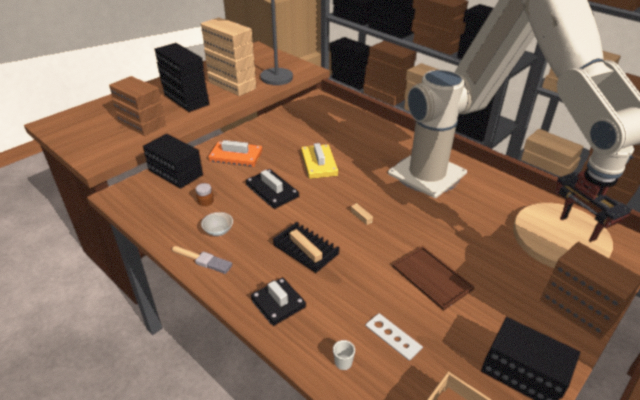

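The top view shows these candidates for the upper half:
- Black plate at (407,166). It is long, about 68 px, like the lower half at (297,124).
- Black plate at (265,58). It is short, about 42 px, so it belongs to the other mould.
- Orange plate at (507,183) and yellow plate at (412,255). Both are look-alikes to leave alone.

The plate at (407,166) fits the description. The strip lies at (290,114) on the lower half, the short strip at (290,209) is not part of the job, and the tray is at (175,188). I'll confirm this in an enlarged crop and measure.

```bash
cat > h.py <<'E'
import numpy as np, cv2
from scipy.spatial.transform import Rotation as R
from workcell import *
def pose(o):
    T=np.eye(4);T[:3,:3]=R.from_rotvec(o['orientation']).as_matrix();T[:3,3]=o['ee_pos'];return T
def ray(name,px,T=None):
    px=np.atleast_2d(np.array(px,float));p=camera_params(name);K=p['K']
    if name=='wrist':
        x=(px-K[:2,2])/[K[0,0],K[1,1]];r=np.linalg.norm(x,axis=1)+1e-12
        d=np.c_[x/r[:,None]*np.sin(r)[:,None],np.cos(r)]
        M=T@np.array(p['T_tool_cam']);return M[:3,3],d@M[:3,:3].T
    Rm=R.from_rotvec(p['rvec']).as_matrix();d=np.c_[(px-K[:2,2])/[K[0,0],K[1,1]],np.ones(len(px))]
    return -Rm.T@p['tvec'],d@Rm
def onz(name,px,z,T=None):
    c,d=ray(name,px,T);return c+d*((z-c[2])/d[:,2])[:,None]
def proj(name,P,T=None):
    P=np.atleast_2d(np.array(P,float));p=camera_params(name);K=p['K']
    if name=='wrist':
        M=np.linalg.inv(T@np.array(p['T_tool_cam']));q=P@M[:3,:3].T+M[:3,3]
        rho=np.linalg.norm(q[:,:2],axis=1);th=np.arctan2(rho,q[:,2])
        return q[:,:2]/rho[:,None]*(th*K[0,0])[:,None]+K[:2,2]
    return cv2.projectPoints(P,p['rvec'],p['tvec'],K,None)[0][:,0]
E
python3 - <<'E'
from h import *
im=cv2.imread('pics/top0.png')
cv2.imwrite('pics/crop0.png',cv2.resize(im[80:225,125:455],None,fx=2.4,fy=2.4,interpolation=cv2.INTER_CUBIC))
print(ray('top',[[0,0]])[0], ray('scene',[[0,0]])[0])
for n,px,z in[('strip',(290,114),58),('lower',(297,124),32),('upper',(407,166),26),('rib',(409,163),62),('tray',(175,188),14)]:
    print(n,onz('top',px,z).round())
hsv=cv2.cvtColor(im,cv2.COLOR_BGR2HSV)
# strip
def cc(m,seed):
    n,l,s,c=cv2.connectedComponentsWithStats(m.astype(np.uint8));k=l[seed[1],seed[0]]
    return l==k
print(hsv[114,290],hsv[209,290],hsv[188,175],hsv[170,380],hsv[163,409],hsv[220,230])
E
```

```text
[ 266.72971867 -129.07822124 1007.48033677] [1401.84949734  769.33931259 1121.00562851]
strip [[624. -27.  58.]]
lower [[605. -43.  32.]]
upper [[ 480. -342.   26.]]
rib [[ 480. -340.   62.]]
tray [[434. 301.  14.]]
[ 22 100 253] [ 22 103 252] [ 10 160 153] [ 9 85 78] [ 21  13 248] [ 12 164 207]
```

View pics/crop0.png

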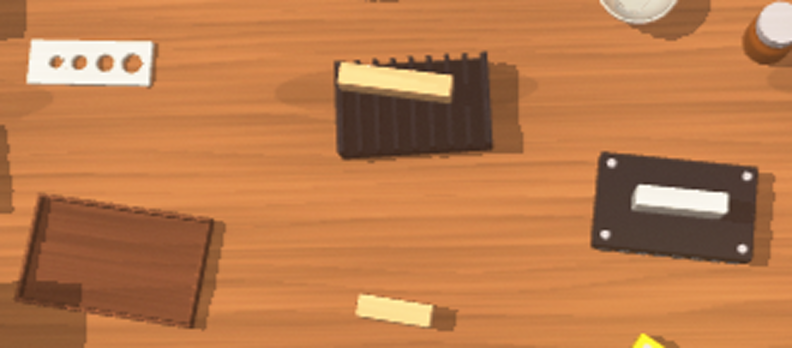

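The crop confirms it: the long black plate with four screws and a bright rib at top-view (407,166) matches the lower half's length. The tray is at (175,188). Next I'll get close wrist views of the tray, on the way to the mould.

Call:
arm_command([
  [[-2.3,3.8,-0.5],0],
  [[-2.3,3.8,-0.5],0],
  [[-2.3,3.8,-0.5],0],
  [[-2.3,3.8,-0.5],0],
  [[-2.3,3.8,-0.5],0],
  [[-2.3,3.8,-0.5],0],
  [[-2.3,3.8,-0.5],0],
  [[-2.3,3.8,-0.5],0],
  [[0,0,0],8.5],
  [[0,0,0],8.5],
  [[0,0,0],8.5],
  [[0,0,0],8.5],
  [[0,0,0],8.5],
  [[0,0,0],8.5],
  [[0,0,0],8.5],
  [[0,0,0],8.5],
  [[0,0,0],0],
  [[0,0,0],0],
])

```text
t: 1.9
ee_pos: [440.5, 298.5, 257.8]
orientation: [3.133, 0.055, -0.012]
ft_force: [0.0, 0.3, 0.8]
width: 88.0
```

```bash
cat >> h.py <<'E'
def snap(name,f):
    o=get_obs();im=cv2.cvtColor(get_image(name),cv2.COLOR_RGB2BGR);cv2.imwrite(f'pics/{f}.png',im);np.save(f'pics/{f}.npy',pose(o));return im,pose(o)
def load(f): return cv2.imread(f'pics/{f}.png'),np.load(f'pics/{f}.npy')
def delta(target,a_deg,T=None):
    """remaining move in tool axes (cm) and tool turn (deg) so tool x is at world angle a"""
    T=pose(get_obs()) if T is None else T
    d=T[:3,:3].T@(np.array(target)-T[:3,3])/10
    a=np.degrees(np.arctan2(T[1,0],T[0,0]));t=-((a_deg-a+180)%360-180)
    Td=R.from_euler('z',a_deg,degrees=True).as_matrix()@np.diag([1,-1,-1])
    print('pos',T[:3,3].round(1),'ang',a.round(2),'shift now',d.round(2),'turn',round(t,2),'| shift if turned first',(Td.T@(np.array(target)-T[:3,3])/10).round(2))
E
python3 - <<'E'
from h import *
im,T=snap('wrist','w_tray');print(T.round(3))
E
```

```text
[[ 9.99000e-01  3.50000e-02 -8.00000e-03  4.40455e+02]
 [ 3.50000e-02 -9.99000e-01 -8.00000e-03  2.98474e+02]
 [-8.00000e-03  8.00000e-03 -1.00000e+00  2.57768e+02]
 [ 0.00000e+00  0.00000e+00  0.00000e+00  1.00000e+00]]
```

View pics/w_tray.png

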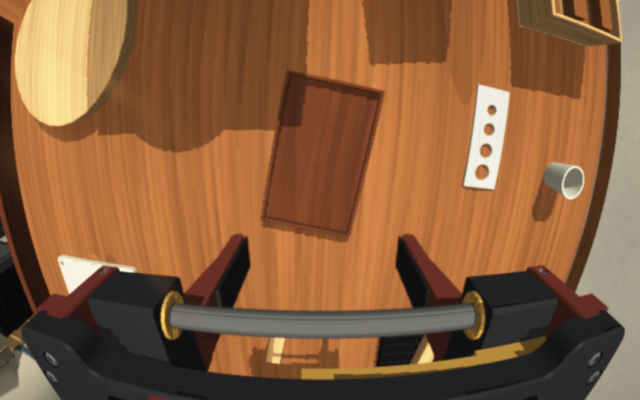

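The wrist view shows the whole tray, with rim corners near (289,72), (383,93), (348,240) and (262,220). The gripper fills the lower part of the frame. I'll measure it from those corners.

```bash
python3 - <<'E'
from h import *
im,T=load('w_tray')
cv2.imwrite('pics/c_tray.png',cv2.resize(im[55:260,240:410],None,fx=2.9,fy=2.9,interpolation=cv2.INTER_CUBIC))
c=np.array([(289,72),(383,93),(348,240),(262,220)],float)
P=onz('wrist',c,14,T)
print(P.round(1),P.mean(0).round(1))
print([np.linalg.norm(P[i]-P[(i+1)%4]).round(1) for i in range(4)],[np.degrees(np.arctan2(*(P[(i+1)%4]-P[i])[1::-1])).round(1) for i in range(4)])
E
```

```text
[[391.2 422.3  14. ]
 [513.4 400.2  14. ]
 [479.4 192.7  14. ]
 [355.4 218.4  14. ]] [434.8 308.4  14. ]
[np.float64(124.2), np.float64(210.3), np.float64(126.6), np.float64(207.0)] [np.float64(-10.2), np.float64(-99.3), np.float64(168.3), np.float64(80.0)]
```

View pics/c_tray.png

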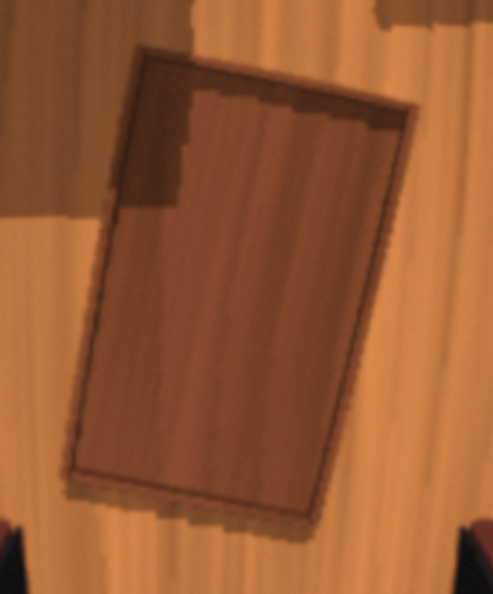

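Tray: centre about (435,308), long axis at about 80° in world. Next is the lower half.

Call:
arm_command([
  [[2.0,4.3,0],0],
  [[2.0,4.3,0],0],
  [[2.0,4.3,0],0],
  [[2.0,4.3,0],0],
  [[2.0,4.3,0],0],
  [[2.0,4.3,0],0],
  [[2.0,4.3,0],0],
  [[2.0,4.3,0],0],
  [[0,0,0],0],
  [[0,0,0],0],
  [[0,0,0],0],
])

```text
t: 3.05
ee_pos: [623.0, -48.9, 258.2]
orientation: [3.133, 0.11, -0.011]
ft_force: [-0.2, 0.1, 0.4]
width: 87.9
```

```bash
python3 - <<'E'
from h import *
im,T=snap('wrist','w_low');print(T.round(3))
E
```

```text
[[ 9.97000e-01  7.00000e-02 -7.00000e-03  6.22962e+02]
 [ 7.00000e-02 -9.97000e-01 -7.00000e-03 -4.88700e+01]
 [-7.00000e-03  7.00000e-03 -1.00000e+00  2.58215e+02]
 [ 0.00000e+00  0.00000e+00  0.00000e+00  1.00000e+00]]
```

View pics/w_low.png

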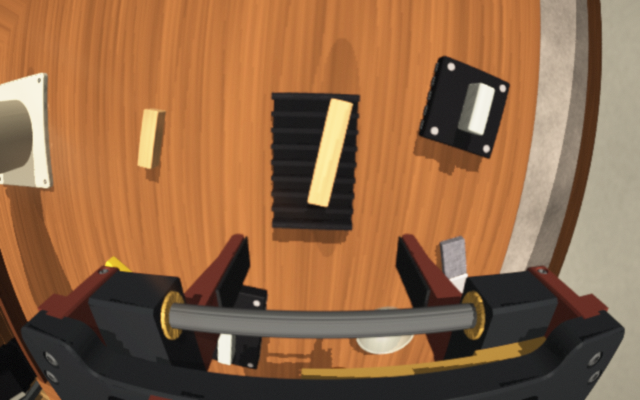

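The lower half spans roughly (272,93) to (353,230). The strip lies across it from (341,100) to (318,206).

```bash
python3 - <<'E'
from h import *
im,T=load('w_low')
hsv=cv2.cvtColor(im,cv2.COLOR_BGR2HSV)
sub=im[80:245,255:375]
cv2.imwrite('pics/c_low.png',cv2.resize(sub,None,fx=3.6,fy=3.6,interpolation=cv2.INTER_CUBIC))
m=((hsv[...,0]>15)&(hsv[...,0]<30)&(hsv[...,2]>200)).astype(np.uint8);m[:85]=0;m[220:]=0;m[:,:295]=0;m[:,365:]=0
cs=max(cv2.findContours(m,0,2)[0],key=cv2.contourArea)[:,0]
for z in(58,):
    P=onz('wrist',cs,z,T)[:,:2].astype(np.float32);r=cv2.minAreaRect(P);print('strip',z,r,cv2.boxPoints(r).round(1).tolist())
print(hsv[150,285],hsv[210,340],hsv[150,265])
d=(hsv[...,2]<75).astype(np.uint8);d[:85]=0;d[240:]=0;d[:,:260]=0;d[:,370:]=0
cs=max(cv2.findContours(d,0,2)[0],key=cv2.contourArea)
print(cv2.boundingRect(cs),cv2.boxPoints(cv2.minAreaRect(cs)).round(1).tolist())
E
```

```text
strip 58 ((627.3805541992188, -23.830245971679688), (128.93040466308594, 25.438474655151367), 81.20697021484375) [[605.0, -85.5999984741211], [630.0999755859375, -89.5], [649.7999877929688, 37.900001525878906], [624.7000122070312, 41.79999923706055]]
[ 0  9 30] [ 0 14 37] [ 13 170 195]
(272, 93, 87, 137) [[268.1000061035156, 227.5], [272.1000061035156, 92.0], [358.20001220703125, 94.5], [354.20001220703125, 230.10000610351562]]
```

View pics/c_low.png

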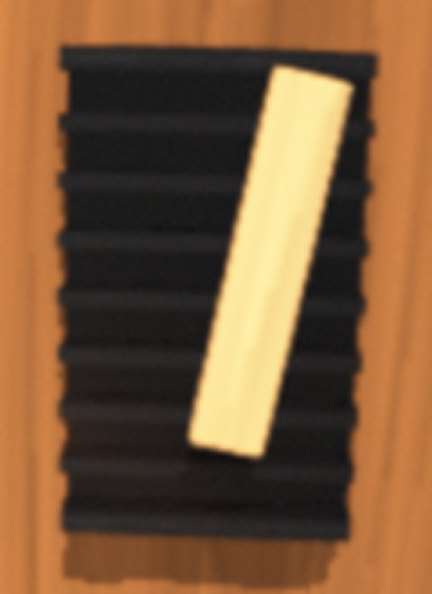

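```bash
python3 - <<'E'
from h import *
im,T=load('w_low')
c=np.array([(60,47),(376,56),(350,538),(63,532)])/3.6+[255,80]-0.5+.0
P=onz('wrist',c,32,T)
print(P.round(1),P.mean(0).round(1))
print([np.linalg.norm(P[i]-P[(i+1)%4]).round(1) for i in range(4)],[np.degrees(np.arctan2(*(P[(i+1)%4]-P[i])[1::-1])).round(1) for i in range(4)])
delta((627.5,-24,200),-9)
E
```

```text
[[ 551.    44.9   32. ]
 [ 659.5   48.9   32. ]
 [ 667.  -127.9   32. ]
 [ 558.3 -133.9   32. ]] [608.9 -42.   32. ]
[np.float64(108.6), np.float64(177.0), np.float64(108.8), np.float64(179.0)] [np.float64(2.1), np.float64(-87.6), np.float64(-176.9), np.float64(92.3)]
pos [622.8 -48.5 258.2] ang 4.06 shift now [ 0.69 -2.45  5.8 ] turn 13.06 | shift if turned first [ 0.08 -2.49  5.82]
```

Strip: centre (627.4,-23.8), short axis at -8.8°, measured 129x25.4 mm. Lower half: centre (609,-42), x-axis at about 2.4°. Now I'll move over the strip.

Call:
arm_command([
  [[0,0,0],6.5],
  [[0,0,0],6.5],
  [[0,-1.2,4],0],
  [[0.1,-1.3,4],0],
  [[0,0,4],0],
  [[0,0,3],0],
  [[0,0,2],0],
  [[0,0,0],0],
  [[0,0,0],0],
])

```text
t: 4.0
ee_pos: [624.8, -10.3, 87.0]
orientation: [3.127, -0.224, -0.002]
ft_force: [-0.4, -0.2, 0.6]
width: 87.9
```

```bash
python3 - <<'E'
from h import *
delta((627.4,-23.8,37),-8.8)
im,T=snap('wrist','w_s2')
hsv=cv2.cvtColor(im,cv2.COLOR_BGR2HSV)
E
```

```text
pos [624.8 -10.3  87. ] ang -8.19 shift now [0.46 1.27 5.01] turn 0.61 | shift if turned first [0.47 1.3  5.  ]
```

View pics/w_s2.png

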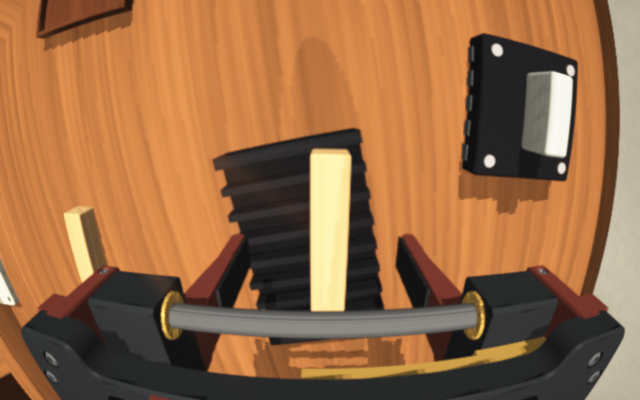

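The strip is centred between the fingers, with its far end at (330,153). I'll correct the small offset and descend.

Call:
arm_command([
  [[0.2,0.6,1],0.6],
  [[0.2,0.5,1],0],
  [[0,0,1],0],
  [[0,0,0],0],
  [[0,0,0],0],
])

```text
t: 4.55
ee_pos: [629.9, -23.2, 58.9]
orientation: [3.126, -0.242, 0.009]
ft_force: [-0.4, -0.4, 0.6]
width: 87.8
```

```bash
python3 - <<'E'
from h import *
delta((627.4,-23.8,37),-8.8)
E
```

```text
pos [629.9 -23.2  58.9] ang -8.84 shift now [-0.25  0.09  2.19] turn -0.04 | shift if turned first [-0.24  0.1   2.19]
```

Call:
arm_command([
  [[-0.2,0,0.8],0],
  [[0,0,0.8],0],
  [[0,0,0.4],0],
  [[0,0,0],0],
  [[0,0,0],0],
])

```text
t: 5.05
ee_pos: [627.8, -22.9, 37.1]
orientation: [3.126, -0.242, 0.009]
ft_force: [0.3, 0.1, 0.3]
width: 88.2
```

Call:
arm_command([
  [[0,0,0],0],
  [[0,0,0],0],
  [[0,0,0],0],
  [[0,0,0],0],
  [[0,0,0],0],
  [[0,0,0],0],
  [[0,0,0],0],
  [[0,0,0],0],
], gripper=0.1)

```text
t: 5.85
ee_pos: [628.5, -22.8, 38.1]
orientation: [3.126, -0.242, 0.011]
ft_force: [-0.6, -0.7, -0.7]
width: 27.1
```

Call:
arm_command([
  [[0,0,-1],0],
  [[0,0,-2],0],
  [[0,0,-3],0],
  [[0,0,-3],0],
  [[0,0,-2],0],
  [[0,0,0],0],
  [[0,0,0],0],
])

```text
t: 6.55
ee_pos: [626.7, -22.0, 153.7]
orientation: [3.126, -0.242, 0.008]
ft_force: [-0.1, -0.1, -1.6]
width: 25.8
```

```bash
python3 - <<'E'
from h import *
print(get_obs()['width'],get_obs()['ft_force'])
delta((435,308,110),-10.3)
im,T=snap('wrist','w_s3')
E
```

```text
25.75218595096821 [-0.13674742 -0.12055599 -1.62563204]
pos [626.7 -22.  153.7] ang -8.84 shift now [-24.03 -29.69   4.06] turn 1.46 | shift if turned first [-24.76 -29.04   4.37]
```

View pics/w_s3.png

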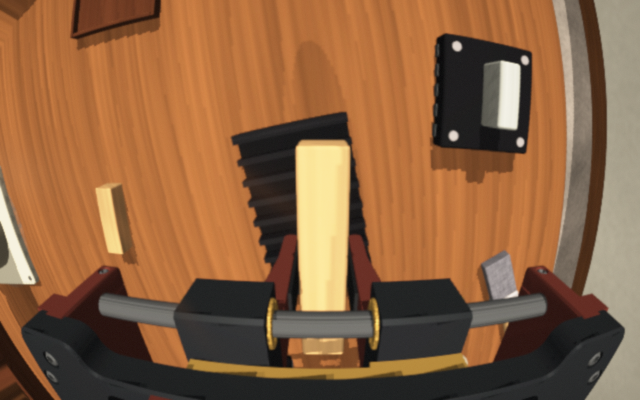

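The strip is held level between the fingers and is clear of the mould. Carrying it to the tray.

Call:
arm_command([
  [[-1.5,-1.8,0],0.7],
  [[-2.5,-3.0,0],0.7],
  [[-2.5,-3.0,0],0],
  [[-2.5,-3.0,0],0],
  [[-2.5,-3.0,0],0],
  [[-2.5,-3.0,0],0],
  [[-2.5,-3.0,0],0],
  [[-2.5,-3.0,0],0],
  [[-2.5,-3.0,0],0],
  [[-1.5,-1.8,0],0],
  [[-0.7,-0.7,0],0],
  [[0,0,0],0],
  [[0,0,0],0],
])

```text
t: 7.9
ee_pos: [428.9, 304.8, 134.5]
orientation: [3.11, -0.285, -0.026]
ft_force: [-0.2, -0.3, -0.1]
width: 25.7
```

```bash
python3 - <<'E'
from h import *
print(get_obs()['width'])
delta((435,308,10),-10.3)
im,T=snap('wrist','w_s4')
E
```

```text
25.656694503185218
pos [428.9 304.8 134.5] ang -10.47 shift now [ 0.73 -0.67 12.43] turn -0.17 | shift if turned first [ 0.55 -0.42 12.45]
```

View pics/w_s4.png

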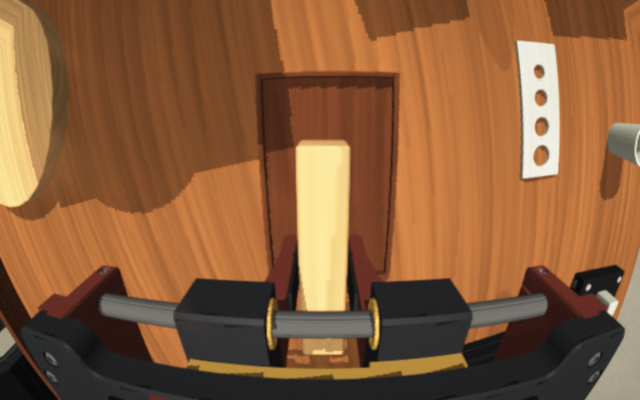

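The strip sits centred over the tray, lined up with its long side. Lowering.

Call:
arm_command([
  [[0.3,-0.2,2],0],
  [[0.2,-0.2,3],0],
  [[0,0,2.5],0],
  [[0,0,1.5],0],
  [[0,0,0.5],0],
  [[0,0,0],0],
  [[0,0,0],0],
])

```text
t: 8.65
ee_pos: [439.7, 300.1, 37.5]
orientation: [3.111, -0.303, -0.02]
ft_force: [0.6, 0.3, -0.1]
width: 25.7
```

```bash
python3 - <<'E'
from h import *
delta((435,308,11),-10.3)
E
```

```text
pos [439.7 300.1  37.5] ang -11.13 shift now [-0.58 -0.73  2.64] turn -0.83 | shift if turned first [-0.6  -0.7   2.65]
```

Call:
arm_command([
  [[-0.4,-0.5,0.8],-0.5],
  [[0,0,0.6],0],
  [[0,0,0.4],0],
  [[0,0,0.2],0],
  [[0,0,0.2],0],
  [[0,0,0],0],
])

```text
t: 9.25
ee_pos: [437.7, 306.9, 16.0]
orientation: [3.115, -0.288, -0.015]
ft_force: [0.4, 0.1, -1.1]
width: 25.7
```

Call:
arm_command([
  [[0,0,0.2],0],
  [[0,0,0.15],0],
  [[0,0,0.1],0],
  [[0,0,0],0],
])

```text
t: 9.65
ee_pos: [437.9, 307.0, 11.7]
orientation: [3.115, -0.288, -0.014]
ft_force: [-1.3, -1.1, 2.1]
width: 25.5
```

Call:
arm_command([
  [[0,0,0.1],0],
  [[0,0,0.05],0],
  [[0,0,0],0],
])

```text
t: 9.95
ee_pos: [437.9, 307.0, 11.8]
orientation: [3.116, -0.288, -0.014]
ft_force: [-0.5, 0.8, -0.5]
width: 26.0
```

Call:
arm_command([
  [[0,0,0.15],0],
  [[0,0,0.1],0],
  [[0,0,0],0],
])

```text
t: 10.25
ee_pos: [438.0, 307.0, 11.7]
orientation: [3.116, -0.288, -0.013]
ft_force: [-0.9, -0.3, -0.8]
width: 25.4
```

Call:
arm_command([
  [[0,0,0.3],0],
  [[0,0,0],0],
])

```text
t: 10.45
ee_pos: [438.5, 307.6, 11.3]
orientation: [3.117, -0.289, -0.012]
ft_force: [1.0, 0.6, -0.5]
width: 25.7
```

The tool has stopped going down, so the strip is resting on the tray floor. Releasing with a partial opening and then rising.

Call:
arm_command([
  [[0,0,0],0],
  [[0,0,0],0],
  [[0,0,0],0],
  [[0,0,0],0],
], gripper=0.5)

```text
t: 10.85
ee_pos: [438.6, 307.7, 10.5]
orientation: [3.117, -0.289, -0.012]
ft_force: [0.6, 0.3, 0.6]
width: 44.0
```

Call:
arm_command([
  [[0,0,-1],0],
  [[0,0,-2],0],
  [[0,0,-4],0],
  [[0,0,-5],0],
  [[0,0,-5],0],
  [[0,0,-3],0],
  [[0,0,0],0],
  [[0,0,0],0],
])

```text
t: 11.65
ee_pos: [439.5, 309.2, 220.0]
orientation: [3.116, -0.289, -0.014]
ft_force: [-0.5, -0.1, -0.7]
width: 44.3
```

```bash
python3 - <<'E'
from h import *
im,T=snap('wrist','w_s5'); delta((482,-330,260),0)
E
```

```text
pos [439.7 309.3 219.8] ang -10.59 shift now [15.88 62.11 -3.32] turn -10.59 | shift if turned first [ 4.23 63.93 -4.02]
```

View pics/w_s5.png

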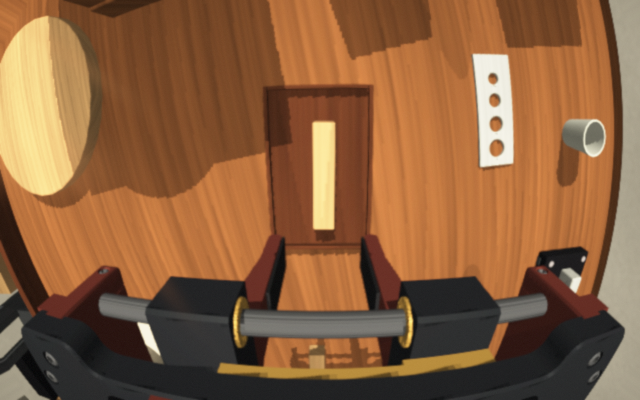

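The strip lies flat inside the tray, from (324,121) to (324,230), clear of the rim. Now over to the upper half.

Call:
arm_command([
  [[0,0,-1],-5.3],
  [[0,0,-1],-5.3],
  [[0.1,2,-1],0],
  [[0.3,4,-1],0],
  [[0.3,4.5,0],0],
  [[0.3,4.5,0],0],
  [[0.3,4.5,0],0],
  [[0.3,4.5,0],0],
  [[0.3,4.5,0],0],
  [[0.3,4.5,0],0],
  [[0.3,4.5,0],0],
  [[0.3,4.5,0],0],
  [[0.3,4.5,0],0],
  [[0.3,4.5,0],0],
  [[0.3,4,0],0],
  [[0.3,3,0],0],
  [[0.3,2,0],0],
  [[0,0,0],0],
  [[0,0,0],0],
], gripper=1)

```text
t: 13.6
ee_pos: [472.7, -312.7, 234.3]
orientation: [3.132, 0.017, -0.107]
ft_force: [0.2, 0.4, 1.3]
width: 88.0
```

```bash
python3 - <<'E'
from h import *
im,T=snap('wrist','w_u1'); delta((482,-330,260),0)
E
```

```text
pos [ 472.7 -312.4  234.3] ang 0.65 shift now [ 0.73  1.79 -2.62] turn 0.65 | shift if turned first [ 0.93  1.76 -2.57]
```

View pics/w_u1.png

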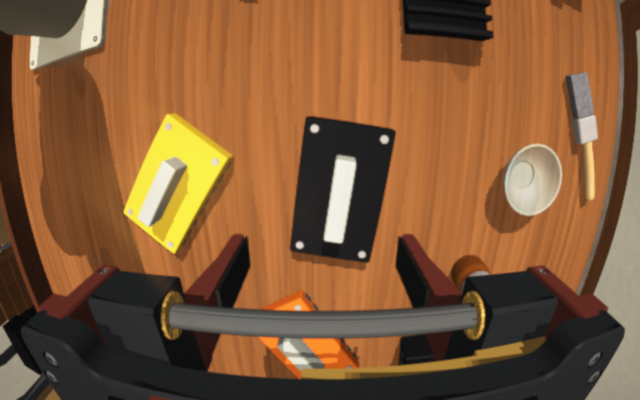

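The long black plate is at the centre of the view, with corners (306,117), (395,130), (369,262) and (291,252) and its rib from (346,156) to (333,243). The tool has picked up a tilt of about 4° during the fast travel. I'll measure the plate first, then see how to take the tilt out.

```bash
cat >> h.py <<'E'
def tilt():
    o=get_obs();T=pose(o);print('t',round(o['t'],2),'pos',T[:3,3].round(1),'toolz xy(deg)',np.degrees(T[:2,2]).round(2),'ang',np.degrees(np.arctan2(T[1,0],T[0,0])).round(2),'q',np.round(o['qpos'],3),'w',round(o['width'],1))
E
python3 - <<'E'
from h import *
tilt()
im,T=load('w_u1')
cv2.imwrite('pics/c_u1.png',cv2.resize(im[105:275,280:405],None,fx=3.5,fy=3.5,interpolation=cv2.INTER_CUBIC))
hsv=cv2.cvtColor(im,cv2.COLOR_BGR2HSV)
m=((hsv[...,1]<60)&(hsv[...,2]>170)).astype(np.uint8);m[:145]=0;m[250:]=0;m[:,:318]=0;m[:,362:]=0
cs=max(cv2.findContours(m,0,2)[0],key=cv2.contourArea)[:,0]
r=cv2.minAreaRect(onz('wrist',cs,62,T)[:,:2].astype(np.float32));print('rib',r,cv2.boxPoints(r).round(1).tolist())
d=(hsv[...,2]<70).astype(np.uint8);d[:105]=0;d[275:]=0;d[:,:285]=0;d[:,400:]=0
d=cv2.morphologyEx(d,3,np.ones((3,3)))
cs=max(cv2.findContours(d,0,2)[0],key=cv2.contourArea)[:,0]
r=cv2.minAreaRect(onz('wrist',cs,26,T)[:,:2].astype(np.float32));print('plate',r,cv2.boxPoints(r).round(1).tolist())
sc=np.array([(314.5,128.5),(384,139),(299.5,245),(361.5,254)]);P=onz('wrist',sc,26,T);print('screws',P.round(1).tolist(),P.mean(0))
E
```

```text
t 13.65 pos [ 472.7 -312.4  234.3] toolz xy(deg) [-3.91 -0.44] ang 0.65 q [-0.581  0.35   1.716 -0.049  1.13  -0.571] w 87.8
rib ((480.5046691894531, -337.22503662109375), (102.60800170898438, 22.671241760253906), 82.77655792236328) [[462.79998779296875, -386.70001220703125], [485.29998779296875, -389.5], [498.20001220703125, -287.79998779296875], [475.70001220703125, -284.8999938964844]]
plate ((480.18682861328125, -339.36541748046875), (178.47679138183594, 106.95408630371094), 82.86698150634766) [[416.0, -421.29998779296875], [522.2000122070312, -434.6000061035156], [544.2999877929688, -257.5], [438.20001220703125, -244.1999969482422]]
screws [[448.6, -259.3, 26.0], [531.8, -269.4, 26.0], [429.2, -412.2, 26.0], [512.3, -422.1, 26.0]] [ 480.46290724 -340.74929548   26.        ]
```

View pics/c_u1.png

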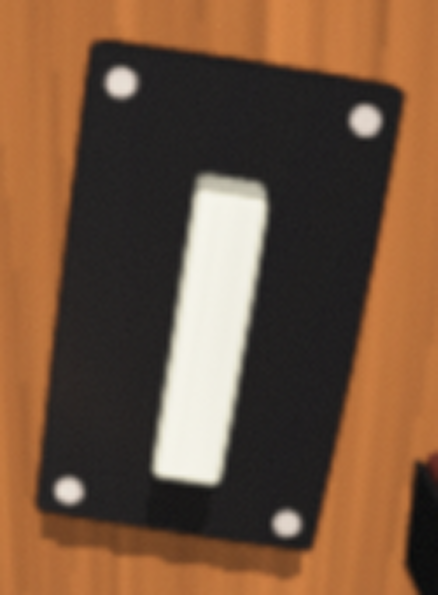

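Plate: centre (480.3,-340), short axis at -7°. Testing how a fast move away from the base affects the tilt.

Call:
arm_command([
  [[5,0,0],0],
  [[5,0,0],0],
  [[0,0,0],0],
  [[0,0,0],0],
])

```text
t: 14.05
ee_pos: [572.7, -305.0, 223.8]
orientation: [3.136, 0.023, -0.118]
ft_force: [-0.7, 0.9, -0.4]
width: 87.5
```

```bash
python3 -c "
from h import *
tilt()"
```

```text
t 14.05 pos [ 572.7 -305.   223.8] toolz xy(deg) [-4.31 -0.21] ang 0.85 q [-0.489  0.487  1.525 -0.042  1.194 -0.488] w 87.5
```

Call:
arm_command([
  [[-1.5,0,0],0],
  [[-1.5,0,0],0],
  [[-1.5,0,0],0],
  [[-1.5,0,0],0],
  [[-1.5,0,0],0],
  [[0,0,0],0],
  [[0,0,0],0],
])

```text
t: 14.75
ee_pos: [488.8, -298.9, 229.0]
orientation: [3.139, 0.031, -0.126]
ft_force: [-0.9, 0.3, -0.1]
width: 87.5
```

```bash
python3 -c "
from h import *
tilt()"
```

```text
t 14.75 pos [ 488.8 -298.9  229. ] toolz xy(deg) [-4.6  -0.05] ang 1.13 q [-0.547  0.372  1.696 -0.047  1.142 -0.545] w 87.5
```

Call:
arm_command([
  [[0,-4,0],0],
  [[0,-4,0],0],
  [[0,-4,0],0],
  [[0,-4,0],0],
  [[0,0,0],0],
  [[0,0,0],0],
])

```text
t: 15.35
ee_pos: [487.7, -132.9, 229.4]
orientation: [3.138, 0.03, -0.121]
ft_force: [0.4, 0.4, 0.2]
width: 87.7
```

```bash
python3 -c "
from h import *
tilt()"
```

```text
t 15.35 pos [ 487.7 -132.9  229.4] toolz xy(deg) [-4.4 -0.1] ang 1.1 q [-0.276  0.274  1.838 -0.025  1.103 -0.283] w 87.7
```

Call:
arm_command([
  [[0,0,-4],0],
  [[0,0,-4],0],
  [[0,0,0],0],
  [[0,0,0],0],
])

```text
t: 15.75
ee_pos: [494.6, -134.8, 310.8]
orientation: [3.138, 0.028, -0.124]
ft_force: [-0.1, 0.2, -0.9]
width: 88.2
```

```bash
python3 -c "
from h import *
tilt()"
```

```text
t 15.75 pos [ 494.6 -134.8  310.8] toolz xy(deg) [-4.5 -0.1] ang 1.03 q [-0.275  0.197  1.738 -0.024  1.282 -0.286] w 88.2
```

Call:
arm_command([
  [[0,0,4],0],
  [[0,0,4],0],
  [[0,0,0],0],
  [[0,0,0],0],
])

```text
t: 16.15
ee_pos: [488.3, -137.2, 227.9]
orientation: [3.138, 0.024, -0.123]
ft_force: [0.0, 0.3, 0.1]
width: 87.6
```

```bash
python3 -c "
from h import *
tilt()"
```

```text
t 16.15 pos [ 488.3 -137.2  227.9] toolz xy(deg) [-4.5 -0.1] ang 0.86 q [-0.283  0.28   1.835 -0.027  1.103 -0.285] w 87.6
```

Call:
arm_command([
  [[0,0,0],-5.3],
  [[0,0,0],-5.3],
  [[0,0,0],0],
  [[0,0,0],0],
])

```text
t: 16.55
ee_pos: [490.5, -138.7, 231.8]
orientation: [-3.118, -0.317, 0.118]
ft_force: [-0.1, -0.6, 0.8]
width: 87.8
```

```bash
python3 -c "
from h import *
tilt()"
```

```text
t 16.55 pos [ 490.5 -138.7  231.8] toolz xy(deg) [-4.31 -0.16] ang 11.62 q [-0.284  0.277  1.828 -0.027  1.109 -0.474] w 87.8
```

Call:
arm_command([
  [[0,0,0],5.3],
  [[0,0,0],5.3],
  [[0,0,0],0],
  [[0,0,0],0],
])

```text
t: 16.95
ee_pos: [492.2, -139.3, 234.8]
orientation: [3.136, 0.009, -0.111]
ft_force: [0.4, -1.0, 0.4]
width: 87.9
```

```bash
python3 -c "
from h import *
tilt()"
```

```text
t 16.95 pos [ 492.2 -139.3  234.8] toolz xy(deg) [-4.07 -0.23] ang 0.32 q [-0.285  0.274  1.824 -0.027  1.111 -0.278] w 87.9
```

Call:
arm_command([
  [[0,-5,0],0],
  [[0,-5,0],0],
  [[0,-5,0],0],
  [[0,-5,0],0],
  [[0,-5,0],0],
  [[0,0,0],0],
  [[0,0,0],0],
])

```text
t: 17.65
ee_pos: [492.7, 115.2, 236.1]
orientation: [3.136, 0.017, -0.102]
ft_force: [-0.2, 0.0, 0.6]
width: 87.6
```

```bash
python3 -c "
from h import *
tilt()"
```

```text
t 17.65 pos [492.7 115.2 236.1] toolz xy(deg) [-3.73 -0.24] ang 0.63 q [0.201 0.262 1.837 0.01  1.108 0.185] w 87.6
```

Call:
arm_command([
  [[0,5,0],0],
  [[0,5,0],0],
  [[0,5,0],0],
  [[0,5,0],0],
  [[0,5,0],0],
  [[0,0,0],0],
  [[0,0,0],0],
])

```text
t: 18.35
ee_pos: [494.8, -143.5, 238.1]
orientation: [3.135, 0.018, -0.098]
ft_force: [-0.7, 0.2, -0.1]
width: 88.1
```

Call:
arm_command([
  [[0,0,0],0],
  [[0,0,0],0],
  [[0,0,0],0],
  [[0,0,0],0],
  [[0,0,0],0],
])

```text
t: 18.85
ee_pos: [494.2, -140.5, 238.1]
orientation: [3.136, 0.024, -0.1]
ft_force: [-0.4, 0.3, -0.7]
width: 88.0
```

```bash
python3 -c "
from h import *
tilt()"
```

```text
t 18.85 pos [ 494.2 -140.5  238.1] toolz xy(deg) [-3.64 -0.28] ang 0.88 q [-0.287  0.269  1.821 -0.025  1.111 -0.29 ] w 88.0
```

Call:
arm_command([
  [[-0.3,-4.5,0],0],
  [[-0.3,-4.5,0],0],
  [[-0.3,-4.5,0],0],
  [[-0.3,-4.5,0],0],
  [[-0.3,-4.5,0],0],
  [[-0.3,-4.5,0],0],
  [[-0.3,-4.5,0],0],
  [[-0.3,-4.5,0],0],
  [[-0.3,-4,1],0],
  [[-0.3,-2,1],0],
  [[0,0,0],0],
])

```text
t: 19.95
ee_pos: [454.4, 299.8, 219.2]
orientation: [3.137, 0.034, -0.09]
ft_force: [-0.4, -0.3, 0.6]
width: 87.8
```

Call:
arm_command([
  [[0,0,1],5.3],
  [[0,0,1],5.3],
  [[0,0,0],0],
])

```text
t: 20.25
ee_pos: [452.7, 299.9, 199.2]
orientation: [3.121, -0.259, -0.088]
ft_force: [0.0, 0.0, 0.8]
width: 87.5
```

```bash
python3 -c "
from h import *
tilt()"
```

```text
t 20.25 pos [452.7 299.9 199.2] toolz xy(deg) [-3.25 -0.25] ang -9.5 q [0.548 0.356 1.798 0.03  1.038 0.698] w 87.5
```

Call:
arm_command([
  [[0,0,-1],-5.3],
  [[0,0,-1],-5.3],
  [[0,0,0],0],
])

```text
t: 20.55
ee_pos: [454.2, 298.0, 220.9]
orientation: [3.136, 0.05, -0.09]
ft_force: [0.4, -0.2, -0.5]
width: 87.7
```

Call:
arm_command([
  [[0.1,2,-1],0],
  [[0.3,4,-1],0],
  [[0.3,4.5,0],0],
  [[0,0,0],0],
])

```text
t: 20.95
ee_pos: [466.5, 189.4, 242.5]
orientation: [3.136, 0.048, -0.086]
ft_force: [-0.5, 0.6, -0.4]
width: 87.8
```

```bash
python3 -c "
from h import *
tilt()"
```

```text
t 20.95 pos [466.5 189.4 242.5] toolz xy(deg) [-3.13 -0.29] ang 1.74 q [0.353 0.245 1.843 0.016 1.107 0.316] w 87.8
```

Call:
arm_command([
  [[0.1,3,0],0],
  [[0.1,4.5,0],0],
  [[0.1,4.5,0],0],
  [[0.1,4.5,0],0],
  [[0.1,4.5,0],0],
  [[0.1,4.5,0],0],
  [[0,0,0],0],
])

```text
t: 21.65
ee_pos: [481.2, -74.6, 244.6]
orientation: [3.137, 0.038, -0.076]
ft_force: [0.1, -0.3, 0.7]
width: 88.2
```

Call:
arm_command([
  [[0.1,4.5,0],0],
  [[0.1,4.5,0],0],
  [[0.1,4.5,0],0],
  [[0.1,4,0],0],
  [[0.1,3,0],0],
  [[0,0,0],0],
])

```text
t: 22.25
ee_pos: [492.8, -283.9, 245.1]
orientation: [3.139, 0.033, -0.071]
ft_force: [0.2, 0.7, -0.1]
width: 87.9
```

```bash
python3 -c "
from h import *
tilt()"
```

```text
t 22.25 pos [ 492.8 -283.9  245.1] toolz xy(deg) [-2.61 -0.13] ang 1.19 q [-0.53   0.333  1.711 -0.028  1.136 -0.539] w 87.9
```

Shuttling slowly takes the tilt out (now 2.6°). I'll do one more back-and-forth with small alternating turns.

Call:
arm_command([
  [[0,-3,0],8],
  [[0,-5,0],-8],
  [[0,-5,0],8],
  [[0,-5,0],-8],
  [[0,-5,0],8],
  [[0,-5,0],-8],
  [[0,-5,0],8],
  [[0,-3,0],-8],
  [[0,0,0],0],
])

```text
t: 23.15
ee_pos: [506.1, 74.8, 243.7]
orientation: [-3.136, -0.066, 0.072]
ft_force: [0.2, -0.6, 0.4]
width: 87.7
```

Call:
arm_command([
  [[0,3,0],8],
  [[0,5,0],-8],
  [[0,5,0],8],
  [[0,5,0],-8],
  [[0,5,0],8],
  [[0,5,0],-8],
  [[0,5,0],8],
  [[0,3,0],-8],
  [[0,0,0],0],
])

```text
t: 24.05
ee_pos: [486.0, -275.6, 243.3]
orientation: [-3.137, -0.002, 0.073]
ft_force: [0.5, 0.8, -0.0]
width: 87.9
```

```bash
python3 -c "
from h import *
tilt()"
```

```text
t 24.05 pos [ 486.  -275.6  243.3] toolz xy(deg) [-2.66  0.21] ang 0.08 q [-0.526  0.322  1.732 -0.022  1.13  -0.517] w 87.9
```

The tilt seems to wander at random rather than respond to any one motion. I won't spend more time on it: once the pads clamp the rib of the plate lying flat, they should align with it. Going to the plate.

```bash
python3 -c "
from h import *
delta((480.4,-340,90),-7)"
```

```text
pos [ 486.  -275.6  243.3] ang 0.08 shift now [ 0.14  6.49 15.32] turn 7.08 | shift if turned first [ 0.23  6.46 15.33]
```

Call:
arm_command([
  [[0,0,0],3.5],
  [[0,0,0],3.5],
  [[0,2,3],0],
  [[0,2,4],0],
  [[0,2,4],0],
  [[0,0,2],0],
  [[0,0,0],0],
  [[0,0,0],0],
])

```text
t: 24.85
ee_pos: [471.2, -328.4, 111.4]
orientation: [-3.129, 0.239, 0.071]
ft_force: [0.7, 1.0, 1.2]
width: 87.6
```

```bash
python3 -c "
from h import *
tilt();delta((480.4,-340,34),-7)
snap('wrist','w_u2')"
```

```text
t 24.85 pos [ 471.2 -328.4  111.4] toolz xy(deg) [-2.57  0.37] ang -8.73 q [-0.618  0.516  1.786 -0.027  0.88  -0.448] w 87.6
pos [ 471.2 -328.4  111.4] ang -8.73 shift now [1.44 1.   7.68] turn -1.73 | shift if turned first [1.06 1.04 7.74]
```

View pics/w_u2.png

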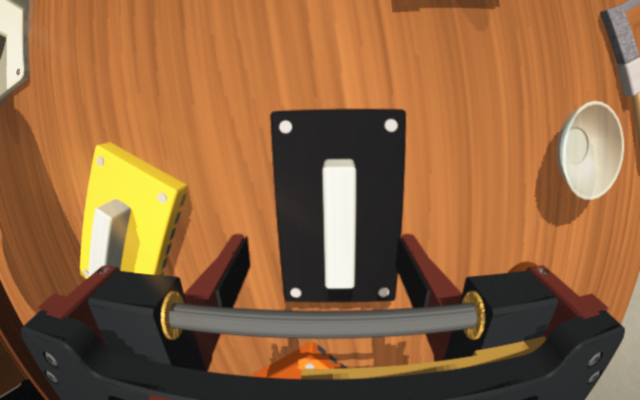

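The plate fills the centre of the view, with screws near (286,127), (391,126), (296,293) and (384,292) and the rib from (339,160) to (340,288). Re-measuring it at closer range.

```bash
python3 - <<'E'
from h import *
im,T=load('w_u2');hsv=cv2.cvtColor(im,cv2.COLOR_BGR2HSV)
m=((hsv[...,1]<70)&(hsv[...,2]>150)).astype(np.uint8)
n,l,s,c=cv2.connectedComponentsWithStats(m)
sc=[]
for x,y in[(286,127),(391,126),(296,293),(384,292)]:
    k=np.argmin(np.where((s[:,4]>20)&(s[:,4]<400),np.hypot(*(c-[x,y]).T),1e9));sc.append(c[k])
P=onz('wrist',sc,26,T);print(np.round(sc,1).tolist(),P.round(1).tolist(),P.mean(0).round(1))
v=P[1]-P[0]+P[3]-P[2];w=P[0]-P[2]+P[1]-P[3];print(np.degrees(np.arctan2(v[1],v[0])),np.degrees(np.arctan2(w[1],w[0]))-90)
E
```

```text
[[285.0, 126.5], [390.7, 124.9], [295.4, 292.2], [384.1, 291.8]] [[448.2, -258.6, 26.0], [531.9, -269.1, 26.0], [428.9, -411.6, 26.0], [513.2, -422.3, 26.0]] [ 480.5 -340.4   26. ]
-7.216130806316942 -7.0833253219221035
```

Call:
arm_command([
  [[0.5,0.5,1.5],-1.6],
  [[0.6,0.5,1.5],0],
  [[0,0,1],0],
  [[0,0,0],0],
  [[0,0,0],0],
])

```text
t: 25.4
ee_pos: [482.6, -340.5, 71.3]
orientation: [-3.135, 0.191, 0.062]
ft_force: [0.2, -0.5, 0.6]
width: 87.7
```

```bash
python3 -c "
from h import *
tilt();delta((480.4,-340.2,34),-7.1)"
```

```text
t 25.4 pos [ 482.6 -340.5   71.3] toolz xy(deg) [-2.26  0.16] ang -6.96 q [-0.624  0.593  1.767 -0.028  0.815 -0.483] w 87.7
pos [ 482.6 -340.5   71.3] ang -6.96 shift now [-0.07 -0.01  3.73] turn 0.14 | shift if turned first [-0.22 -0.01  3.73]
```

Call:
arm_command([
  [[0,0,1.2],0],
  [[0,0,1.2],0],
  [[0,0,0.8],0],
  [[0,0,0.2],0],
  [[0,0,0],0],
])

```text
t: 25.9
ee_pos: [480.8, -340.2, 34.3]
orientation: [-3.134, 0.191, 0.063]
ft_force: [-0.1, -0.6, -0.0]
width: 88.2
```

Call:
arm_command([
  [[0,0,0],0],
  [[0,0,0],0],
  [[0,0,0],0],
  [[0,0,0],0],
  [[0,0,0],0],
  [[0,0,0],0],
  [[0,0,0],0],
  [[0,0,0],0],
  [[0,0,0],0],
  [[0,0,0],0],
], gripper=0.1)

```text
t: 26.9
ee_pos: [480.9, -340.6, 35.9]
orientation: [3.135, -0.192, -0.061]
ft_force: [0.5, -0.6, 0.1]
width: 24.4
```

```bash
python3 -c "
from h import *
tilt();print(get_obs()['ft_force'],get_obs()['moment'])"
```

```text
t 26.9 pos [ 480.9 -340.6   35.9] toolz xy(deg) [-2.23  0.13] ang -7.0 q [-0.625  0.647  1.778 -0.031  0.75  -0.481] w 24.4
[ 0.46859292 -0.56107986  0.11851296] [-0.01813107 -0.21967705 -0.06393309]
```

Gripped at width 24.4 mm. Lifting gently.

Call:
arm_command([
  [[0,0,-0.5],0],
  [[0,0,-1],0],
  [[0,0,-2],0],
  [[0,0,-3],0],
  [[0,0,-3],0],
  [[0,0,-2],0],
  [[0,0,0],0],
  [[0,0,0],0],
])

```text
t: 27.7
ee_pos: [484.1, -339.2, 154.6]
orientation: [-3.132, 0.19, 0.067]
ft_force: [-1.1, 1.0, -3.8]
width: 24.0
```

```bash
python3 -c "
from h import *
tilt();print(get_obs()['ft_force'],get_obs()['moment'])
snap('wrist','w_u3');snap('scene','s_u3')
im=cv2.imread('pics/s_u3.png');cv2.imwrite('pics/c_s_u3.png',cv2.resize(im[110:260,190:390],None,fx=4,fy=4,interpolation=2))"
```

```text
t 27.7 pos [ 484.1 -339.2  154.6] toolz xy(deg) [-2.45  0.32] ang -6.96 q [-0.621  0.475  1.728 -0.024  0.976 -0.485] w 24.0
[-1.0555771   0.95043209 -3.79468099] [-0.14203805  0.02116036  0.01772549]
```

View pics/w_u3.png

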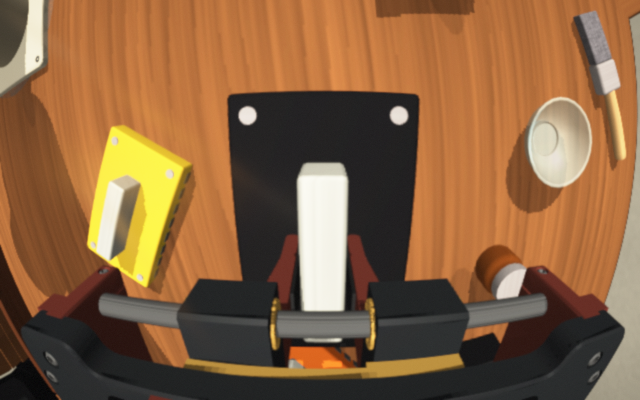

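View pics/c_s_u3.png

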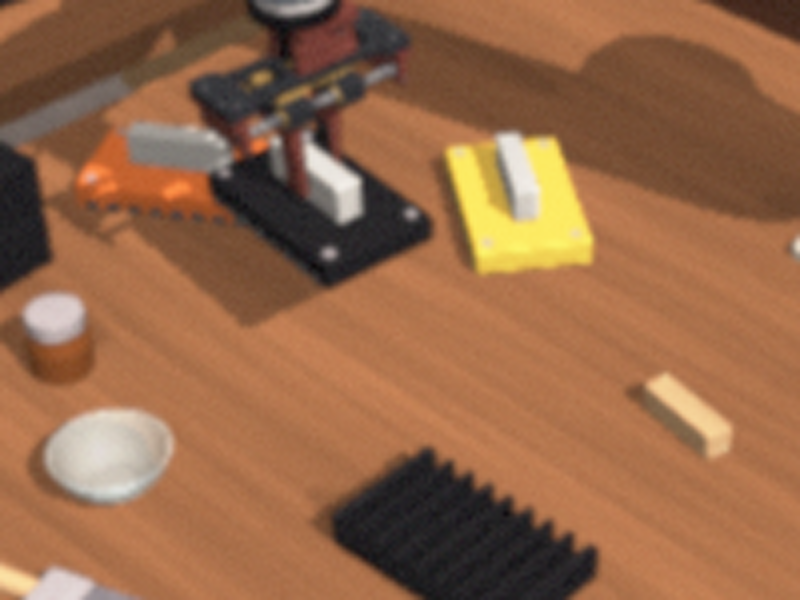

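The upper half is held centred on the tool: its far screws at (247,115) and (399,115) are symmetric about the image axis. It leans with the tool by about 2.4°. Moving towards the lower half, with a stop to re-measure it.

```bash
python3 - <<'E'
from h import *
delta((605,-225,150),2.4)
im,T=load('w_u3');hsv=cv2.cvtColor(im,cv2.COLOR_BGR2HSV)
m=((hsv[...,1]<70)&(hsv[...,2]>150)).astype(np.uint8)
n,l,s,c=cv2.connectedComponentsWithStats(m)
sc=[]
for x,y in[(247,115),(399,115)]:
    k=np.argmin(np.where((s[:,4]>20)&(s[:,4]<600),np.hypot(*(c-[x,y]).T),1e9));sc.append(c[k])
# in tool coords
I=np.eye(4)
for z in(7,9.5,12):
    P=onz('wrist',sc,z,I);print(z,P.round(1).tolist(),'sep',np.linalg.norm(P[1]-P[0]).round(1),'centre',(P.mean(0)+[0,77.1,0]).round(1))
E
```

```text
pos [ 483.9 -339.1  153.8] ang -6.96 shift now [ 10.64 -12.79  -0.07] turn -9.36 | shift if turned first [ 12.57 -10.89   0.38]
7 [[-40.8, -77.4, 7.0], [42.3, -77.6, 7.0]] sep 83.1 centre [ 0.7 -0.4  7. ]
9.5 [[-41.4, -77.4, 9.5], [42.9, -77.6, 9.5]] sep 84.3 centre [ 0.7 -0.4  9.5]
12 [[-42.0, -77.3, 12.0], [43.5, -77.5, 12.0]] sep 85.6 centre [ 0.7 -0.3 12. ]
```

Call:
arm_command([
  [[0,0,0],-3],
  [[0,0,0],-6],
  [[1.3,-1.2,0],0],
  [[2.2,-2,0],0],
  [[2.5,-2.2,0],0],
  [[2.5,-2.2,0],0],
  [[2,-1.5,0],0],
  [[1,-0.7,0],0],
  [[0,0,0],0],
  [[0,0,0],0],
])

```text
t: 28.8
ee_pos: [594.5, -226.6, 135.8]
orientation: [-3.122, -0.046, 0.096]
ft_force: [-0.3, 0.3, -4.7]
width: 23.6
```

```bash
python3 -c "
from h import *
tilt();snap('wrist','w_l2')"
```

```text
t 28.8 pos [ 594.5 -226.6  135.8] toolz xy(deg) [-3.52  0.96] ang 1.72 q [-0.379  0.569  1.614 -0.008  1.022 -0.404] w 23.6
```

View pics/w_l2.png

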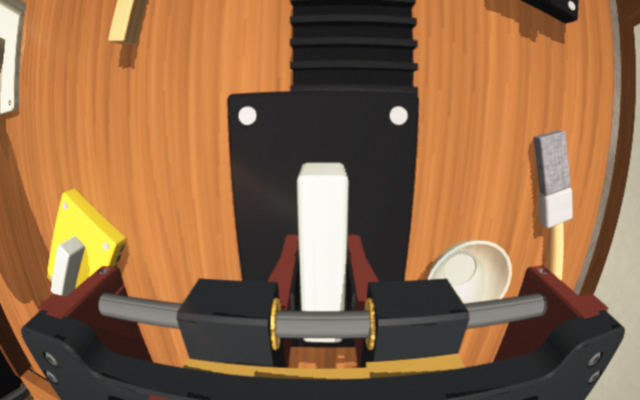

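The plate is still held true in the gripper, with screws at (247,115) and (399,115). The near walls of the lower half show at the top of the frame, columns 291 to 417. I'll check its x position and angle against the earlier measurement.

```bash
python3 - <<'E'
from h import *
im,T=load('w_l2')
cv2.imwrite('pics/c_l2.png',cv2.resize(im[0:125,225:440],None,fx=3.7,fy=3.7,interpolation=2))
a=np.radians(2.4);Rz=np.array([[np.cos(a),-np.sin(a)],[np.sin(a),np.cos(a)]])
C=np.c_[np.array([(-55,-90),(55,-90),(-55,-10),(55,-10)])@Rz.T+[608.9,-42],np.full(4,32.)]
print('pred px',proj('wrist',C,T).round(1).tolist())
E
```

```text
pred px [[290.0, 95.2], [418.0, 96.3], [289.4, 7.7], [416.0, 8.8]]
```

View pics/c_l2.png

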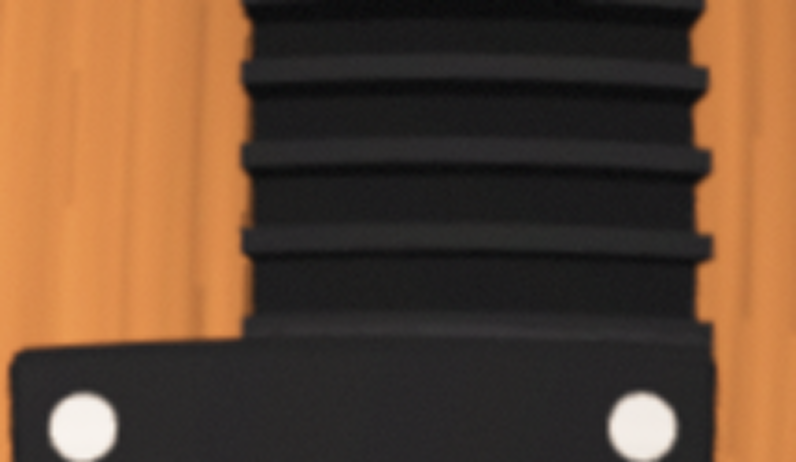

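Observed wall ends (290.7 to 417.4 and 290.7 to 415.5) agree with the predicted ones (290 to 418 and 289.4 to 416), so the lower half's pose holds. Now over it.

```bash
cat >> h.py <<'E'
def plate(zc,low=(608.9,-42),ang=2.4):
    o=get_obs();T=pose(o);off=np.array([0.7,-0.4,35.5])
    C=np.array([[sx*55,sy*90,0] for sx in(-1,1) for sy in(-1,1)])+off
    W=C@T[:3,:3].T+T[:3,3]
    print('corner z (tool -x-y,-x+y,+x-y,+x+y)',W[:,2].round(1),'centre',W.mean(0).round(1),'F',np.round(o['ft_force'],1),'M',np.round(o['moment'],2))
    tilt()
    a=np.degrees(np.arctan2(T[1,0],T[0,0]))+0.1
    Rn=R.from_euler('z',ang-a,degrees=True).as_matrix()@T[:3,:3]
    g=np.array([low[0],low[1],zc]);tgt=g-Rn@off
    print('turn',round(-(ang-a),2),'shift',(T[:3,:3].T@(tgt-T[:3,3])/10).round(2),'after turn',(Rn.T@(tgt-T[:3,3])/10).round(2))
E
python3 -c "
from h import *
plate(70)"
```

```text
corner z (tool -x-y,-x+y,+x-y,+x+y) [105.4 102.   98.6  95.3] centre [ 592.7 -225.8  100.3] F [ 0.2  0.7 -3.6] M [-0.06  0.02  0.  ]
t 28.85 pos [ 594.2 -226.8  135.8] toolz xy(deg) [-3.52  0.97] ang 1.69 q [-0.38   0.569  1.614 -0.008  1.022 -0.404] w 24.1
turn -0.61 shift [  2.34 -18.27   3.24] after turn [  2.53 -18.24   3.22]
```

Call:
arm_command([
  [[0.2,-1,0],-0.6],
  [[0.3,-2,0],0],
  [[0.3,-2.5,0],0],
  [[0.4,-2.5,0.3],0],
  [[0.4,-2.5,0.3],0],
  [[0.4,-2.5,0.3],0],
  [[0.3,-2,0.3],0],
  [[0.2,-1.5,0.3],0],
  [[0,-0.7,0],0],
  [[0,0,0],0],
  [[0,0,0],0],
])

```text
t: 29.95
ee_pos: [608.4, -43.4, 124.3]
orientation: [-3.121, -0.05, 0.095]
ft_force: [1.1, -0.7, -3.5]
width: 24.0
```

```bash
python3 -c "
from h import *
plate(50)"
```

```text
corner z (tool -x-y,-x+y,+x-y,+x+y) [94.  90.4 87.3 83.7] centre [606.9 -42.3  88.9] F [ 1.1 -0.7 -3.5] M [-0.11 -0.06  0.05]
t 29.95 pos [608.4 -43.4 124.3] toolz xy(deg) [-3.51  1.04] ang 1.87 q [-0.097  0.55   1.683  0.015  0.972 -0.137] w 24.0
turn -0.43 shift [0.43 0.05 3.87] after turn [0.43 0.05 3.87]
```

Call:
arm_command([
  [[0.2,0,1],-0.4],
  [[0.2,0,1],0],
  [[0,0,1],0],
  [[0,0,0.7],0],
  [[0,0,0.3],0],
  [[0,0,0],0],
  [[0,0,0],0],
])

```text
t: 30.65
ee_pos: [609.4, -45.7, 79.3]
orientation: [-3.12, -0.055, 0.098]
ft_force: [0.6, 0.6, -3.6]
width: 24.0
```

```bash
python3 -c "
from h import *
plate(38)"
```

```text
corner z (tool -x-y,-x+y,+x-y,+x+y) [49.1 45.5 42.3 38.6] centre [607.9 -44.7  43.9] F [ 0.6  0.6 -3.6] M [-0.14 -0.03 -0.02]
t 30.65 pos [609.4 -45.7  79.3] toolz xy(deg) [-3.6   1.03] ang 2.06 q [-0.1    0.615  1.695  0.015  0.896 -0.145] w 24.0
turn -0.24 shift [ 0.15 -0.25  0.58] after turn [ 0.15 -0.25  0.58]
```

Call:
arm_command([
  [[0.15,-0.25,0.2],-0.3],
  [[0,0,0.2],0],
  [[0,0,0.1],0],
  [[0,0,0],0],
  [[0,0,0],0],
])

```text
t: 31.15
ee_pos: [611.6, -42.7, 75.1]
orientation: [-3.12, -0.065, 0.094]
ft_force: [-0.1, 0.7, -4.3]
width: 23.7
```

```bash
python3 -c "
from h import *
plate(36)"
```

```text
corner z (tool -x-y,-x+y,+x-y,+x+y) [44.7 41.1 38.2 34.5] centre [610.1 -41.6  39.6] F [-0.1  0.7 -4.3] M [-0.08 -0.02  0.02]
t 31.15 pos [611.6 -42.7  75.1] toolz xy(deg) [-3.47  1.02] ang 2.41 q [-0.095  0.622  1.694  0.015  0.888 -0.147] w 23.7
turn 0.11 shift [-0.1   0.04  0.37] after turn [-0.1   0.04  0.37]
```

Close: the centre is within 1 mm and the lowest corner is about 2.5 mm above the walls. Going to contact in small steps so the plate can level itself.

Call:
arm_command([
  [[-0.1,0,0.15],0],
  [[0,0,0.15],0],
  [[0,0,0.1],0],
])

```text
t: 31.45
ee_pos: [610.6, -42.3, 71.8]
orientation: [-3.12, -0.065, 0.093]
ft_force: [-1.9, 4.8, 3.2]
width: 24.1
```

Call:
arm_command([
  [[0,0,0.15],0],
  [[0,0,0.15],0],
])

```text
t: 31.65
ee_pos: [610.5, -41.7, 70.7]
orientation: [-3.12, -0.065, 0.092]
ft_force: [-8.7, 0.6, 17.9]
width: 23.9
```

```bash
python3 -c "
from h import *
plate(32)"
```

```text
corner z (tool -x-y,-x+y,+x-y,+x+y) [40.4 36.6 34.  30.2] centre [609.  -40.6  35.3] F [-8.7  0.6 17.9] M [-0.24  0.92  0.  ]
t 31.65 pos [610.5 -41.7  70.7] toolz xy(deg) [-3.41  1.07] ang 2.42 q [-0.094  0.627  1.698  0.017  0.877 -0.147] w 23.9
turn 0.12 shift [-0.    0.14  0.33] after turn [0.   0.14 0.33]
```

Call:
arm_command([
  [[0,0,0],0],
  [[0,0,0.1],0],
  [[0,0,0],0],
  [[0,0,0.1],0],
])

```text
t: 32.05
ee_pos: [610.7, -41.8, 70.7]
orientation: [-3.12, -0.065, 0.09]
ft_force: [-8.7, 0.7, 15.8]
width: 23.8
```

```bash
python3 -c "
from h import *
plate(32)"
```

```text
corner z (tool -x-y,-x+y,+x-y,+x+y) [40.3 36.6 33.9 30.2] centre [609.3 -40.8  35.2] F [-8.7  0.7 15.8] M [ 0.03  0.81 -0.02]
t 32.05 pos [610.7 -41.8  70.7] toolz xy(deg) [-3.34  1.05] ang 2.43 q [-0.094  0.627  1.699  0.017  0.876 -0.147] w 23.8
turn 0.13 shift [-0.03  0.13  0.32] after turn [-0.03  0.13  0.32]
```

Contact is made at the far edge with a gentle 16 N. I'll lift slightly to fix the 1 mm y error and set down again.

Call:
arm_command([
  [[0,0,-0.3],0],
  [[0,0.1,-0.1],0.1],
  [[0,0,0],0],
  [[0,0,0],0],
])

```text
t: 32.45
ee_pos: [610.7, -43.4, 73.2]
orientation: [-3.12, -0.062, 0.092]
ft_force: [-0.5, -0.0, -5.0]
width: 23.6
```

```bash
python3 -c "
from h import *
plate(35)"
```

```text
corner z (tool -x-y,-x+y,+x-y,+x+y) [42.8 39.1 36.4 32.7] centre [609.2 -42.3  37.8] F [-0.5 -0.  -5. ] M [-0.08 -0.1   0.02]
t 32.45 pos [610.7 -43.4  73.2] toolz xy(deg) [-3.39  1.03] ang 2.31 q [-0.097  0.624  1.697  0.016  0.882 -0.147] w 23.6
turn 0.01 shift [-0.02 -0.03  0.28] after turn [-0.02 -0.03  0.28]
```

Call:
arm_command([
  [[0,0,0.12],0],
  [[0,0,0],0],
])

```text
t: 32.65
ee_pos: [610.5, -43.4, 71.4]
orientation: [-3.12, -0.062, 0.092]
ft_force: [0.1, 1.0, -3.1]
width: 24.1
```

```bash
python3 - <<'E'
from h import *
im,T=snap('wrist','w_p1');hsv=cv2.cvtColor(im,cv2.COLOR_BGR2HSV)
m=((hsv[...,1]<70)&(hsv[...,2]>150)).astype(np.uint8)
n,l,s,c=cv2.connectedComponentsWithStats(m)
sc=[]
for x,y in[(247,115),(399,115)]:
    k=np.argmin(np.where((s[:,4]>20)&(s[:,4]<600),np.hypot(*(c-[x,y]).T),1e9));sc.append(c[k])
P=onz('wrist',sc,9.5,np.eye(4));print(np.round(sc,1).tolist(),P.round(1).tolist(),(P.mean(0)+[0,77.1,0]).round(1))
plate(32)
E
```

```text
[[247.5, 115.8], [397.5, 115.7]] [[-41.4, -76.9, 9.5], [42.2, -77.1, 9.5]] [0.4 0.1 9.5]
corner z (tool -x-y,-x+y,+x-y,+x+y) [41.  37.4 34.5 30.9] centre [609.  -42.3  36. ] F [-0.3  0.4 -3.4] M [-0.14 -0.07 -0.01]
t 32.7 pos [610.5 -43.4  71.4] toolz xy(deg) [-3.42  1.03] ang 2.31 q [-0.097  0.626  1.698  0.016  0.879 -0.147] w 23.6
turn 0.01 shift [ 0.01 -0.03  0.4 ] after turn [ 0.01 -0.03  0.4 ]
```

View pics/w_p1.png

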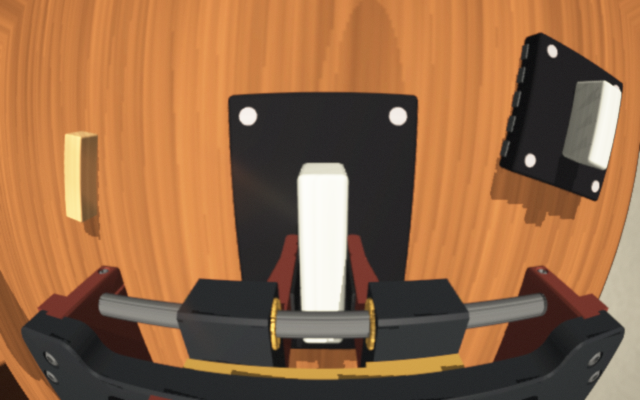

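The plate is where it should be in the grip, with screws at (247.5,116) and (397.5,116). Touching down, then opening the fingers in small stages so the leaning edge settles slowly.

Call:
arm_command([
  [[0,0,0.15],0],
  [[0,0,0.1],0],
  [[0,0,0],0],
])

```text
t: 33.0
ee_pos: [610.6, -43.3, 71.4]
orientation: [-3.121, -0.062, 0.092]
ft_force: [1.0, -0.1, -4.1]
width: 24.0
```

Call:
arm_command([
  [[0,0,0],0],
], gripper=0.28)

```text
t: 33.1
ee_pos: [610.4, -43.3, 71.5]
orientation: [-3.121, -0.062, 0.092]
ft_force: [-2.2, 0.0, -0.7]
width: 24.3
```

```bash
python3 -c "
from h import *
plate(32)"
```

```text
corner z (tool -x-y,-x+y,+x-y,+x+y) [41.1 37.5 34.6 31. ] centre [609.  -42.3  36.1] F [-2.2  0.  -0.7] M [-0.05  0.32  0.02]
t 33.1 pos [610.4 -43.3  71.5] toolz xy(deg) [-3.4   1.03] ang 2.31 q [-0.096  0.626  1.698  0.016  0.878 -0.147] w 24.3
turn 0.01 shift [ 0.02 -0.02  0.41] after turn [ 0.02 -0.02  0.41]
```

Call:
arm_command([
  [[0,0,0],0],
  [[0,0,0],0],
], gripper=0.29)

```text
t: 33.3
ee_pos: [610.0, -43.3, 71.4]
orientation: [-3.12, -0.062, 0.093]
ft_force: [-1.6, 0.6, -0.7]
width: 25.2
```

Call:
arm_command([
  [[0,0,0],0],
  [[0,0,0],0],
], gripper=0.3)

```text
t: 33.5
ee_pos: [610.5, -43.3, 71.5]
orientation: [-3.12, -0.062, 0.092]
ft_force: [-0.4, 0.4, -0.6]
width: 26.3
```

Call:
arm_command([
  [[0,0,0],0],
  [[0,0,0],0],
], gripper=0.32)

```text
t: 33.7
ee_pos: [611.2, -43.3, 71.8]
orientation: [-3.121, -0.062, 0.09]
ft_force: [0.4, -0.6, 0.6]
width: 28.0
```

Call:
arm_command([
  [[0,0,0],0],
  [[0,0,0],0],
], gripper=0.35)

```text
t: 33.9
ee_pos: [611.6, -43.4, 72.0]
orientation: [-3.121, -0.062, 0.089]
ft_force: [-0.0, 1.2, -0.5]
width: 30.8
```

```bash
python3 -c "
from h import *
snap('wrist','w_p2');plate(32)"
```

```text
corner z (tool -x-y,-x+y,+x-y,+x+y) [41.4 37.8 35.2 31.6] centre [610.3 -42.3  36.5] F [0.6 0.3 0.3] M [-0.03  0.04  0.  ]
t 33.95 pos [611.6 -43.4  71.9] toolz xy(deg) [-3.28  1.02] ang 2.3 q [-0.096  0.626  1.697  0.016  0.878 -0.147] w 30.6
turn 0.0 shift [-0.11 -0.03  0.46] after turn [-0.11 -0.03  0.46]
```

View pics/w_p2.png

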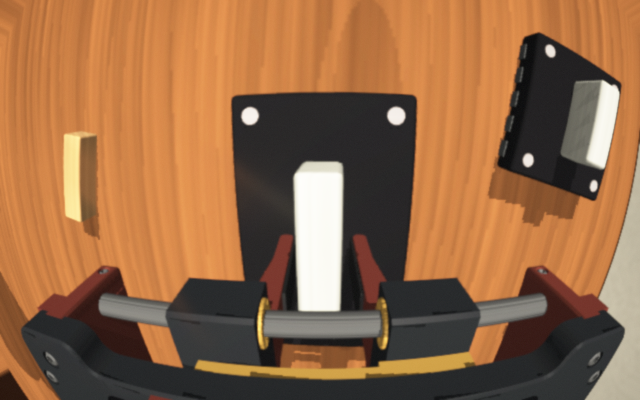

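The plate has settled flat, its weight is off the tool, and the rib stands free between the fingers. Opening wider and rising, then looking again.

Call:
arm_command([
  [[0,0,0],0],
  [[0,0,0],0],
  [[0,0,0],0],
  [[0,0,-0.5],0],
  [[0,0,-2],0],
  [[0,0,-4],0],
  [[0,0,-4],0],
  [[0,2,-3],0],
  [[0,2,0],0],
  [[0,0,0],0],
  [[0,0,0],0],
], gripper=0.7)

```text
t: 35.05
ee_pos: [620.3, -86.9, 211.3]
orientation: [-3.121, -0.062, 0.092]
ft_force: [0.3, -0.2, 0.1]
width: 61.5
```

```bash
python3 - <<'E'
from h import *
tilt()
im,T=snap('wrist','w_f1');snap('top','t_f1');snap('scene','s_f1')
cv2.imwrite('pics/c_f1.png',cv2.resize(im[60:270,230:430],None,fx=2.8,fy=2.8,interpolation=2))
E
```

```text
t 35.05 pos [620.3 -86.9 211.3] toolz xy(deg) [-3.39  1.02] ang 2.32 q [-0.162  0.466  1.592  0.009  1.146 -0.206] w 61.5
```

View pics/w_f1.png

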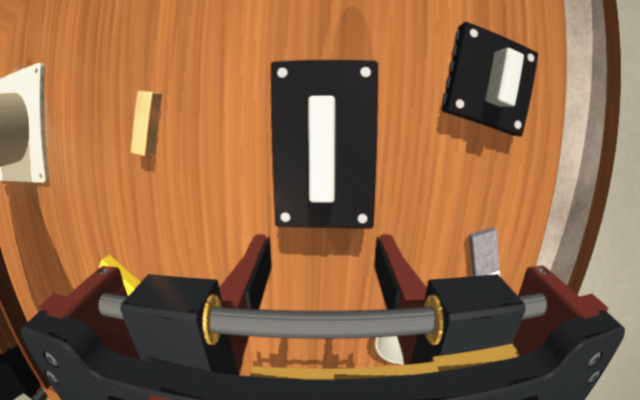

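View pics/s_f1.png

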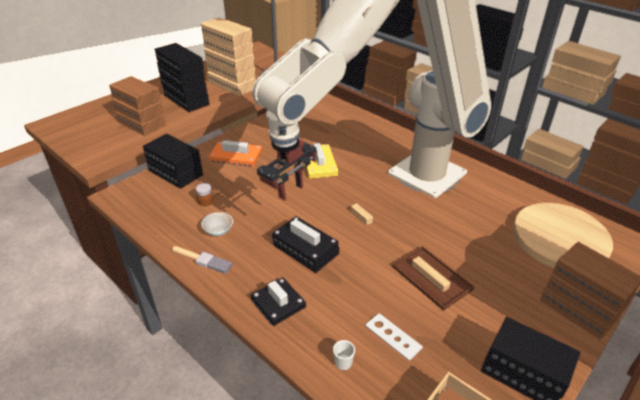

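The mould is closed. The wrist view shows the plate covering the lower half, with screws at (283,72), (366,72), (286,217) and (363,218), and the scene view shows the strip flat in the tray. I'll measure the plate's final pose.

```bash
python3 - <<'E'
from h import *
im,T=load('w_f1');hsv=cv2.cvtColor(im,cv2.COLOR_BGR2HSV)
m=((hsv[...,1]<70)&(hsv[...,2]>140)).astype(np.uint8)
n,l,s,c=cv2.connectedComponentsWithStats(m)
sc=[]
for x,y in[(283,72),(366,72),(286,217),(363,218)]:
    k=np.argmin(np.where((s[:,4]>15)&(s[:,4]<400),np.hypot(*(c-[x,y]).T),1e9));sc.append(c[k])
P=onz('wrist',sc,58,T);print(P.round(1).tolist(),P.mean(0).round(1))
v=P[1]-P[0]+P[3]-P[2];w=P[0]-P[2]+P[1]-P[3]
print('ang',np.degrees(np.arctan2(v[1],v[0])),np.degrees(np.arctan2(w[1],w[0]))-90,'lens',[np.linalg.norm(P[i]-P[j]).round(1) for i,j in((0,1),(2,3),(0,2),(1,3))])
cv2.imwrite('pics/c_sf1.png',cv2.resize(cv2.imread('pics/s_f1.png')[205:285,255:355],None,fx=7,fy=7,interpolation=2))
E
```

```text
[[565.2, 32.0, 58.0], [649.4, 35.5, 58.0], [571.7, -122.3, 58.0], [655.8, -118.5, 58.0]] [610.5 -43.3  58. ]
ang 2.480951778714637 2.3922964473819945 lens [np.float64(84.3), np.float64(84.2), np.float64(154.4), np.float64(154.1)]
```

View pics/c_f1.png

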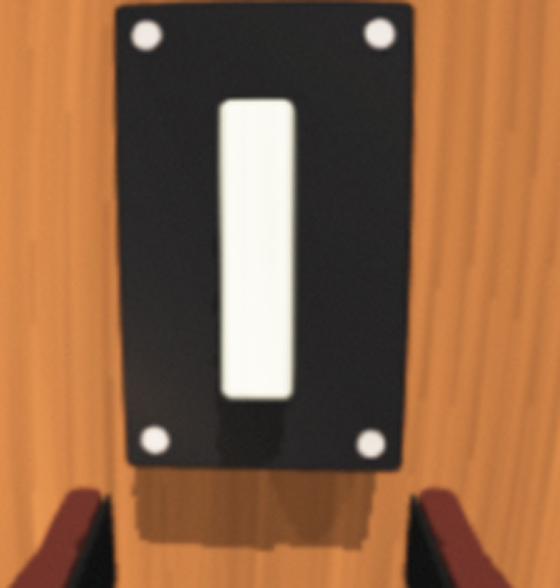

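View pics/c_sf1.png

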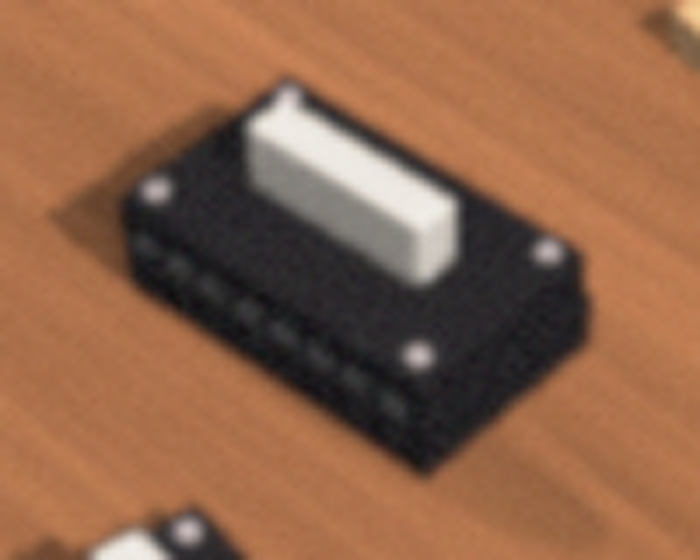

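```bash
python3 - <<'E'
from h import *
def box(c,a,z):
    Rz=R.from_euler('z',a,degrees=True).as_matrix()[:2,:2]
    return np.c_[np.array([(-55,-90),(55,-90),(55,90),(-55,90)])@Rz.T+c,np.full(4,z)]
f=lambda P:((proj('scene',P)-[255,205])*7+3).round(0).tolist()
print('plate top',f(box((610.5,-43.3),2.44,58)));print('plate bot',f(box((610.5,-43.3),2.44,32)))
print('low top',f(box((608.9,-42),2.4,32)));print('low bot',f(box((608.9,-42),2.4,0)))
# wrist view of lower half's visible bottom/edges: table-level edge
im,T=load('w_f1')
print('wrist plate top',proj('wrist',box((610.5,-43.3),2.44,58),T).round(1).tolist(),'low',proj('wrist',box((608.9,-42),2.4,32),T).round(1).tolist())
cv2.imwrite('pics/c_sf2.png',cv2.resize(cv2.imread('pics/s_f1.png')[225:275,265:345],None,fx=10,fy=10,interpolation=cv2.INTER_CUBIC)*1.0)
g=cv2.imread('pics/s_f1.png')[225:275,265:345].astype(float);g=255*np.clip(g/140,0,1)**.5
cv2.imwrite('pics/c_sf2.png',cv2.resize(g.astype(np.uint8),None,fx=10,fy=10,interpolation=cv2.INTER_CUBIC))
E
```

```text
plate top [[283.0, 71.0], [111.0, 193.0], [417.0, 388.0], [585.0, 249.0]]
plate bot [[284.0, 113.0], [114.0, 236.0], [417.0, 431.0], [584.0, 293.0]]
low top [[289.0, 113.0], [119.0, 236.0], [422.0, 431.0], [588.0, 292.0]]
low bot [[291.0, 164.0], [123.0, 288.0], [422.0, 483.0], [586.0, 344.0]]
wrist plate top [[274.0, 227.2], [373.2, 229.3], [377.8, 59.6], [269.4, 60.7]] low [[277.1, 218.3], [369.9, 220.1], [373.7, 62.3], [273.4, 63.2]][ WARN:0@0.556] global loadsave.cpp:1063 imwrite_ Unsupported depth image for selected encoder is fallbacked to CV_8U.
```

View pics/c_sf2.png

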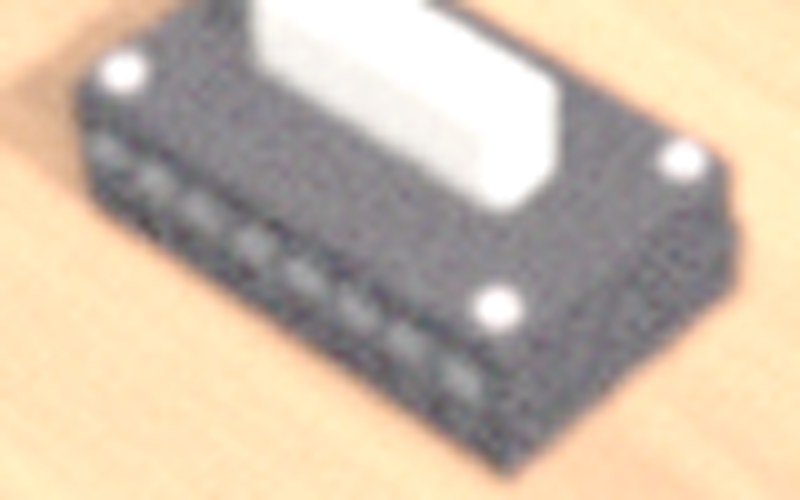

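The screws put the plate at (610.5,-43.3) and 2.4°, against (608.9,-42) and 2.4° for the lower half. That is about 2 mm off, near the calibration limit. There is time for an oblique close view that shows the side faces, which compares both halves in one picture.

Call:
arm_command([
  [[1,1.5,0],0],
  [[2,3,0],0],
  [[2.5,4,0],0],
  [[2.5,4,0],0],
  [[2,3,0],0],
  [[1,1,0],0],
  [[0,0,0],0],
  [[0,0,0],0],
])

```text
t: 36.0
ee_pos: [740.6, -253.7, 189.8]
orientation: [-3.117, -0.072, 0.111]
ft_force: [-0.3, 0.5, 0.3]
width: 61.6
```

```bash
python3 - <<'E'
from h import *
tilt()
im,T=snap('wrist','w_f2')
E
```

```text
t 36.0 pos [ 740.6 -253.7  189.8] toolz xy(deg) [-4.09  1.14] ang 2.69 q [-0.343  0.727  1.183 -0.005  1.305 -0.388] w 61.6
```

View pics/w_f2.png

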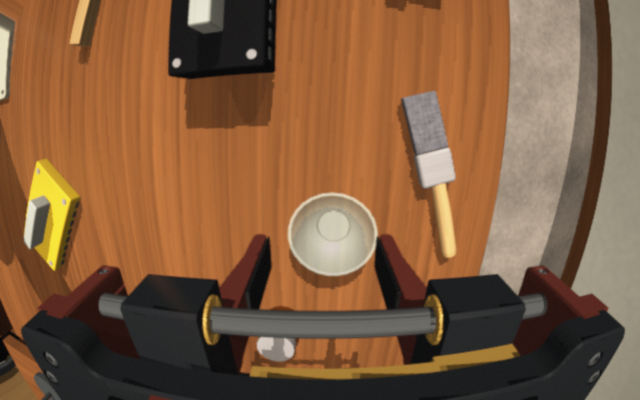

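```bash
python3 - <<'E'
from h import *
im,T=load('w_f2')
g=im[0:90,155:290].astype(float);g=(255*np.clip(g/120,0,1)**.5).astype(np.uint8)
cv2.imwrite('pics/c_f2.png',cv2.resize(g,None,fx=5.9,fy=5.9,interpolation=cv2.INTER_CUBIC))
def box(c,a,z):
    Rz=R.from_euler('z',a,degrees=True).as_matrix()[:2,:2]
    return np.c_[np.array([(-55,-90),(55,-90),(55,0),(55,90)])@Rz.T+c,np.full(4,z)]
f=lambda P:((proj('wrist',P,T)-[155,0])*5.9+2.5).round(0).tolist()
for n,c,a,z in[('plate top',(610.5,-43.3),2.44,58),('plate bot',(610.5,-43.3),2.44,32),('low top',(608.9,-42),2.4,32),('low bot',(608.9,-42),2.4,0)]:print(n,f(box(c,a,z)))
E
```

```text
plate top [[69.0, 451.0], [645.0, 389.0], [658.0, -104.0], [682.0, -503.0]]
plate bot [[139.0, 462.0], [682.0, 410.0], [692.0, -51.0], [712.0, -433.0]]
low top [[132.0, 456.0], [674.0, 404.0], [684.0, -57.0], [704.0, -437.0]]
low bot [[208.0, 468.0], [713.0, 426.0], [721.0, 1.0], [736.0, -361.0]]
```

View pics/c_f2.png

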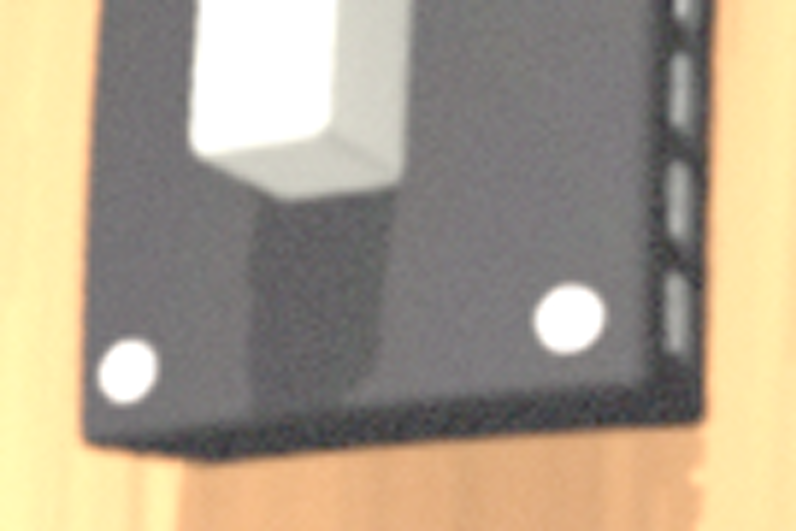

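The oblique view shows the plate flush on the lower half, with the side faces level and no gap. I'll put numbers on the offset, using the far base edge and the screws in this one picture.

```bash
python3 - <<'E'
from h import *
im,T=load('w_f2')
red=im[...,2].astype(float);sat=cv2.cvtColor(im,cv2.COLOR_BGR2HSV)
hsv=sat
m=((hsv[...,1]<70)&(hsv[...,2]>140)).astype(np.uint8)
n,l,s,c=cv2.connectedComponentsWithStats(m)
sc=[c[np.argmin(np.where((s[:,4]>15)&(s[:,4]<400),np.hypot(*(c-p).T),1e9))] for p in([176,63],[251.5,54])]
P=onz('wrist',sc,58,T)
a=np.radians(2.44);ux=np.array([np.cos(a),np.sin(a)]);uy=np.array([-ux[1],ux[0]])
pc=P[:,:2].mean(0)+77.15*uy
print('screws',np.round(sc,1).tolist(),P.round(1).tolist(),'plate centre',pc.round(1))
pts=[]
for y in range(3,66):
    r=red[y];x=next(x for x in range(262,290) if r[x]>100 and r[x+1]>100)
    xs=x-1+(100-r[x-1])/(r[x]-r[x-1]);pts.append((xs,y))
Q=onz('wrist',pts,0,T)[:,:2];u=Q@ux
print('base +x edge -> low centre along ux',np.median(u-55).round(1),np.percentile(u,[10,90]).round(1),'plate along ux',(pc@ux).round(1),'old low',(np.array([608.9,-42])@ux).round(1))
pts=[]
for x in range(200,268,2):
    colr=red[:,x];y=next(y for y in range(85,55,-1) if colr[y]<70)
    ys=y+(70-colr[y])/(colr[y+1]-colr[y]);pts.append((x,ys))
Q=onz('wrist',pts,0,T)[:,:2];v=Q@uy
print('base -y edge -> low centre along uy',np.median(v+90).round(1),np.percentile(v+90,[10,90]).round(1),'plate along uy',(pc@uy).round(1),'old',(np.array([608.9,-42])@uy).round(1))
# old picture recheck, dark mask edges of the wall tops
im,T=load('w_low');red=im[...,2].astype(float)
def edge(p,d):
    # first crossing walking outwards
    for k in np.arange(0,14,.1):
        q=np.array(p)+k*np.array(d);val=cv2.getRectSubPix(red.astype(np.float32),(1,1),(float(q[0]),float(q[1])))[0,0]
        if val>100:return q
t=[edge((x,98),(0,-1)) for x in range(280,352,4)];b=[edge((x,224),(0,1)) for x in range(280,348,4)]
a=np.radians(2.4);ux=np.array([np.cos(a),np.sin(a)]);uy=np.array([-ux[1],ux[0]])
tv=np.median(onz('wrist',t,32,T)[:,:2]@uy);bv=np.median(onz('wrist',b,32,T)[:,:2]@uy);bv0=np.median(onz('wrist',b,0,T)[:,:2]@uy)
print('w_low: +y edge',tv.round(1),'-y edge',bv.round(1),'(z0',bv0.round(1),') mid',((tv+bv)/2).round(1))
E
```

```text
screws [[176.2, 62.5], [251.0, 53.6]] [[571.5, -121.9, 58.0], [655.6, -118.4, 58.0]] plate centre [610.2 -43.1]
base +x edge -> low centre along ux 606.0 [660.6 661.3] plate along ux 607.9 old low 606.6
base -y edge -> low centre along uy -68.2 [-68.4 -67.8] plate along uy -69.0 old -67.9
w_low: +y edge 21.9 -y edge -158.6 (z0 -172.2 ) mid -68.3
```

In one and the same picture, the plate centre is +1.9 mm in x and -0.8 mm in y from the lower half's, with no measurable twist. That is close to the calibration accuracy, and a nudge would risk more than it gains, so I'm handing in.

```bash
python3 -c "
from workcell import *
print(close_job())"
```

```text
the job is handed in; nothing more can be done
None
```

I laid the strip flat in the tray and then closed the mould with the long black upper half. I handed the job in at about 36 s, with the gripper open and clear of everything.

**Last checks**
- **Strip:** the wrist view after release, and the later scene view, show it flat inside the tray and clear of the rim.
- **Upper half:** it sits flat on the lower half with no visible gap and no measurable twist (2.4° for both). Its centre is off by about +1.9 mm in x and -0.8 mm in y, measured in one oblique wrist picture. A separate close view gave about +1.6 and -1.3 mm. I left it, because the calibration is only good to about 2 mm and a nudge could have made it worse.

**What didn't go cleanly**
- **Tool tilt:** the tool picked up a tilt of 3–4° during the fast moves. I spent about 10 s trying to undo it and only partly succeeded, and the cause is still unclear.
- **Plate set down leaning:** because of that tilt, the far edge touched first, at up to about 22 N. I then opened the fingers in small stages so the plate levelled slowly.

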